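Load the sample stand: hang the bin, latch the vial carriers, lay in the tubes

ROBOT

A 7-joint arm with a two-finger parallel gripper is mounted at the origin on a cart in front of the work surface, level with it; the furniture and walls round the work are solid. World frame = base frame: x ahead of the robot, y to its left, z up, the work surface at z = 0. Lengths are in mm, angles in rad, forces in N, time in s.
With the tool pointing down it reaches from about 425 to 925 mm from the base axis. Payload 6.8 kg.
Tool frame: the origin (TCP) lies at the very end of the fingers, on their centre line; the grasp point (between the pads) lies 19 mm behind it; z points along the fingers, x is the direction in which the jaws open and shut, and the axes are right-handed (so a half turn about z gives the same grasp; the last joint's range is limited). The gripper opens to 85 mm and grips with 20 to 120 N. Pads are 22 mm wide; open, the fingers measure 114 mm over their backs; the gripper's body (76 mm by 85 mm) begins 54 mm behind the grasp point. The pads swing forward as they close: fully open they stand 13 mm farther back than shut.
Start: joints at [1.048, 0.477, 0.022, 1.555, -0.011, 1.109, -0.083], TCP at [272.04, -617.771, 231.308] pointing down, gripper open.
Joint ranges: [-2.96, 2.96], [-0.34, 2.1], [-1.41, 1.46], [0.24, 2.44], [-1.37, 4.51], [0.17, 1.92], [-2.96, 2.96]. Speed limits (rad/s): [2.39, 2.39, 3.14, 3.14, 3.14, 3.14, 3.14].

INTERFACE

Orientations are given as a rotation vector (axis times angle).
In Python, from rig import monitor, imaging, job gives the robot as it stands.
- The arm moves only by the tool arm_command, never from a script. Its argument "plan" is a list of rows, each a list of 3 entries, a list of its own where there are three numbers: the opening, from -1 (shut) to 1 (fully open), then the shift along the tool's x, y, z in cm, then the turn about the tool's z in degrees. In form: [[gripper, [dx, dy, dz], turn], ...]. A call has 1 to 20 rows; each row is the pose to reach, as a shift and turn from the pose commanded when the call began, along the tool's axes at that moment; what a row does not reach only later rows make up. A row lasts 1/12 s, in which the tool goes at most 41.7 mm and 7.16 degrees, less where a joint would pass 70% of its speed; a pose out of reach is approached as far as the arm can. A call with a gripper value outside its range is refused whole. The fingers move at their own pace and stop on an object; "squeeze" is the grip in N (left out, the last holds). Time passes only in rows, so rows that repeat a pose let the fingers close. It gives the time, the measured TCP pose, the force and the opening at its end, in the units of the state.
- monitor.read_state(): the state, without advancing time (a new reading comes with each control period).
- imaging.get_image(name): name is "side" or "top"; returns a dict with "img" (480x640x3 uint8, blue, green, red), "mtx" (3x3 intrinsics, pixels), "k1" (the pictures are not rectified: a ray, as slopes to the right and down, at radius r is drawn at 1 + k1 r^2 times it, then the intrinsics apply), "eye" and "attitude" of the camera in the world. Camera axes: x right, y up, looking along -z (the intrinsics and any distortion apply to the point x, -y, -z); pixel columns grow to the right and rows downward; lengths in mm; the calibration is good to about 2 mm. A picture is of the moment at which its call begins. There is no depth.
- job.job_done(): hands the job in, once; it reports no verdict.
The state is a dict: "clock": time; "joint_positions": joint angles; "joint_velocities": joint speeds; "tau": joint torques, N m; "tcp_pos": TCP position; "ee_rot": TCP orientation; "contact_force": force on the tool from outside, world axes, zero at the start; "ft_torque": the same for the moment, N m; "width": finger opening in mm.
Only numpy, scipy, OpenCV 4.12 (cv2) and the standard library are available. Lean on these libraries where they do the work, as an engineer would, in place of code of your own. Each camera call takes 0.05 s, during which the arm holds its last target.

TASK

Load the sample stand: first hang the empty grey parts bin by its rear lip on the stand's rail, near the middle of the rail. Then push each vial carrier that is here down onto the pin with the flange of its own colour until it is fully home and its sprung latch has flipped shut under the pin, and lay every loose capped tube inside the hung bin. The tubes are glass: grip them lightly (about 20 to 30 N per finger), and leave the stapler and the glass beaker where they stand.

Things in the scene. Friction and masses are not known exactly. Their poses are not given: they have to be found in the camera images.
- stand: Fixed bench stand, 460 mm wide (y), base plate 100 mm deep, 10 mm high. Origin on the desk, in the plane of the front face of its upright grey panel, at the foot of the blue pin; its -x points out of the panel towards the robot, +y to the left. Left: three steel pins sticking out along -x, panel top 170 mm above the desk. Right: the rail for the bin, panel top there 134 mm.
- rail_top (a point): Middle of the top edge of the aluminium bin rail: an upright plate 5 mm thick (x), 160 mm long (y), top edge 135 mm above the desk, standing 24 mm clear in front of the panel; the slot behind it is open from above and 58 mm deep. Axes as the stand's.
- bin: Grey open parts bin, 140 (x) x 130 (y) mm, origin at the centre of its underside, about 0.18 kg. Rear wall (+x) 85 mm high with a lip, side walls 4 mm thick, front wall (-x) 10 mm thick, 40 mm high with a grip tab. Hung, its axes lie as the stand's, its underside about 54 mm above the desk; it sags forward a few degrees until the 4 mm heel at the foot of the rear wall leans on the rail.
- bin_lip (a point): Underside of the lip (78 mm behind, 81 mm above the bin's origin), mid-way in the 16 mm gap between the rear wall and the lip's down-turned edge. The lip is 100 mm wide (y), the edge 4 mm thick, reaching 22 mm down from the top. Lies on rail_top within a few mm when hung. Axes as the bin's.
- bin_grip (a point): Middle of the bin's grip tab on the front wall, 13 mm below its top (which is 65 mm above the underside): 10 mm thick (x), 60 mm wide (y). Axes as the bin's.
- bin_floor (a point): Centre of the bin's inner floor (inside 125 x 122 mm). Axes as the bin's.
- carrier_blue: Blue vial carrier, 90 mm wide (y), 46 deep (x), 156 high, 0.22 kg; origin at the centre of its underside, z up. Stands on two blue legs; between them an aluminium hook 30 mm thick (x), mouth down, 45 mm wide at the bottom, narrowing to 22. Take it by the blue tab on top: 16 mm thick (x), 30 wide (y), 110 to 156 mm up. May go on either way round.
- seat_blue (a point): Where the pin's centre line lies when the blue carrier is fully home: in the V-shaped end of the throat, 88 mm above the underside. Pushing it down past the latch takes about 5 to 15 N, more than its weight. Axes as the carrier's.
- latch_blue (a joint): Sprung latch that bars the hook's mouth 54 mm above the blue carrier's underside, rad: 0 shut, up to 1.45 folded up into the throat. The pin pushes it up and it flips shut below the pin only when that is fully home (spring 0.05 to 0.12 N m).
- pin_blue (a point): Middle of the free length of the pin with the blue end flange: 16 mm thick, 70 mm free length along the stand's x, 150 mm above the desk; flange 38 mm across, so that a carrier goes on from above only. Pins are 102 mm apart. Axes as the stand's.
- carrier_orange: Orange vial carrier, 90 mm wide (y), 46 deep (x), 156 high, 0.22 kg; origin at the centre of its underside, z up. Stands on two orange legs; between them an aluminium hook 30 mm thick (x), mouth down, 45 mm wide at the bottom, narrowing to 22. Take it by the orange tab on top: 16 mm thick (x), 30 wide (y), 110 to 156 mm up. May go on either way round.
- seat_orange (a point): Where the pin's centre line lies when the orange carrier is fully home: in the V-shaped end of the throat, 88 mm above the underside. Pushing it down past the latch takes about 5 to 15 N, more than its weight. Axes as the carrier's.
- latch_orange (a joint): Sprung latch that bars the hook's mouth 54 mm above the orange carrier's underside, rad: 0 shut, up to 1.45 folded up into the throat. The pin pushes it up and it flips shut below the pin only when that is fully home (spring 0.05 to 0.12 N m).
- pin_orange (a point): Middle of the free length of the pin with the orange end flange: 16 mm thick, 70 mm free length along the stand's x, 150 mm above the desk; flange 38 mm across, so that a carrier goes on from above only. Pins are 102 mm apart. Axes as the stand's.
- carrier_green: Green vial carrier, 90 mm wide (y), 46 deep (x), 156 high, 0.22 kg; origin at the centre of its underside, z up. Stands on two green legs; between them an aluminium hook 30 mm thick (x), mouth down, 45 mm wide at the bottom, narrowing to 22. Take it by the green tab on top: 16 mm thick (x), 30 wide (y), 110 to 156 mm up. May go on either way round.
- seat_green (a point): Where the pin's centre line lies when the green carrier is fully home: in the V-shaped end of the throat, 88 mm above the underside. Pushing it down past the latch takes about 5 to 15 N, more than its weight. Axes as the carrier's.
- latch_green (a joint): Sprung latch that bars the hook's mouth 54 mm above the green carrier's underside, rad: 0 shut, up to 1.45 folded up into the throat. The pin pushes it up and it flips shut below the pin only when that is fully home (spring 0.05 to 0.12 N m).
- pin_green (a point): Middle of the free length of the pin with the green end flange: 16 mm thick, 70 mm free length along the stand's x, 150 mm above the desk; flange 38 mm across, so that a carrier goes on from above only. Pins are 102 mm apart. Axes as the stand's.
- tube0: Capped glass sample tube with blue cap lying down, 100 mm long (its y), 18 mm thick, about 16 g; origin at the middle of its underside.
- tube1: Capped glass sample tube with blue cap lying down, 100 mm long (its y), 18 mm thick, about 16 g; origin at the middle of its underside.
- tube2: Capped glass sample tube with blue cap lying down, 100 mm long (its y), 18 mm thick, about 16 g; origin at the middle of its underside.
- stapler: Black stapler, bystander, 145 mm long.
- beaker: Empty glass beaker, bystander, 72 mm across, 90 mm high.

How it is judged (in metres and radians):
On the way:
1. the bin hangs by its lip on the rail, let go and still empty (x of bin_lip in the frame of rail_top between -0.013 and 0.013 m and y of bin_lip in the frame of rail_top between -0.015 and 0.015 m and z of bin_lip in the frame of rail_top between -0.007 and 0.007 m and angle between bin's own z axis and vertical below 0.2 rad and contact force between the fingers and bin below 0.1 N and not (x of tube0 in the frame of bin_floor between -0.068 and 0.064 m and y of tube0 in the frame of bin_floor between -0.062 and 0.062 m and z of tube0 in the frame of bin_floor between -0.006 and 0.045 m) and not (x of tube1 in the frame of bin_floor between -0.068 and 0.064 m and y of tube1 in the frame of bin_floor between -0.062 and 0.062 m and z of tube1 in the frame of bin_floor between -0.006 and 0.045 m) and not (x of tube2 in the frame of bin_floor between -0.068 and 0.064 m and y of tube2 in the frame of bin_floor between -0.062 and 0.062 m and z of tube2 in the frame of bin_floor between -0.006 and 0.045 m)), for 0.2 s.
At the end, for the whole second after the job is handed in: Bin lip on the rail (7 mm in height, 13 mm fore and aft, 15 mm sideways, tilt under 0.2 rad); each carrier on the pin of its colour, seat within 6 mm of the pin's axis, tilt under 0.2 rad, latch under 0.15 rad; each tube inside the bin, at most 45 mm above its floor; all at rest (x of bin_lip in the frame of rail_top between -0.013 and 0.013 m and y of bin_lip in the frame of rail_top between -0.015 and 0.015 m and z of bin_lip in the frame of rail_top between -0.007 and 0.007 m and angle between each of bin, carrier_blue, carrier_orange, carrier_green's own z axis and vertical below 0.2 rad and linear speed of each of bin, carrier_blue, carrier_orange, carrier_green, tube0, tube1, tube2 below 0.05 m/s and x of seat_blue in the frame of pin_blue between -0.025 and 0.025 m and y of seat_blue in the frame of pin_blue between -0.006 and 0.006 m and z of seat_blue in the frame of pin_blue between -0.006 and 0.006 m and value of joint each of latch_blue, latch_orange, latch_green below 0.15 rad and x of seat_orange in the frame of pin_orange between -0.025 and 0.025 m and y of seat_orange in the frame of pin_orange between -0.006 and 0.006 m and z of seat_orange in the frame of pin_orange between -0.006 and 0.006 m and x of seat_green in the frame of pin_green between -0.025 and 0.025 m and y of seat_green in the frame of pin_green between -0.006 and 0.006 m and z of seat_green in the frame of pin_green between -0.006 and 0.006 m and x of tube0 in the frame of bin_floor between -0.068 and 0.064 m and y of tube0 in the frame of bin_floor between -0.062 and 0.062 m and z of tube0 in the frame of bin_floor between -0.006 and 0.045 m and x of tube1 in the frame of bin_floor between -0.068 and 0.064 m and y of tube1 in the frame of bin_floor between -0.062 and 0.062 m and z of tube1 in the frame of bin_floor between -0.006 and 0.045 m and x of tube2 in the frame of bin_floor between -0.068 and 0.064 m and y of tube2 in the frame of bin_floor between -0.062 and 0.062 m and z of tube2 in the frame of bin_floor between -0.006 and 0.045 m); the robot touches nothing.
It fails at once if a glass tube is squeezed hard (fingers press on it with over 90 N in all) (contact force between the fingers and tube0 above 90 N or contact force between the fingers and tube1 above 90 N or contact force between the fingers and tube2 above 90 N).
It fails at once if a bystander (stapler, glass beaker) is pushed more than 50 mm aside or the beaker tipped over (distance of any of stapler, beaker from where it was at the start of the episode above 0.05 m or angle between beaker's own z axis and vertical above 0.6 rad).
Of carrier_blue, carrier_orange, carrier_green only 2 to 3 are there at a start; the rules pass over those that are not, and their reading is None.
Of tube0, tube1, tube2 only 2 to 3 are there at a start; the rules pass over those that are not, and their reading is None.
At some moment in a run one of carrier_blue, carrier_orange, carrier_green may be knocked a few centimetres aside while the robot is not near it.
It also fails if it takes over 210 s, if anything falls off the work surface, if the arm or the gripper's body presses on something with over 40 N, if the wrist force passes 120 N, or if a joint passes its speed limit or range.

## Working session

There is one attempt and no reset: what is moved stays moved. The work goes in short steps, Python scripts to look and compute and a tool call to move; the robot and the scene stay as the last step left them, time stands still between calls to the robot, and variables do not carry over. Pictures are saved under pics/ and viewed, and the job is handed in when it is done.

Besides the shell and the picture viewer there is one more tool, called after "Request:" by a JSON object that holds its "op" and its "data". arm_command: Moves the arm, as the interface text tells. Its arguments: {"type":"object","properties":{"plan":{"type":"array"},"squeeze":{"type":"number"}},"required":["plan"]}

```bash
ls -la; mkdir -p pics; python3 - <<'E'
from rig import monitor, imaging, job
import cv2
print(monitor.read_state())
for n in ("side","top"):
    d=imaging.get_image(n); cv2.imwrite(f"pics/{n}0.png",d["img"]); print(n,d["mtx"],d["k1"],d["eye"],d["attitude"])
E
```

```text
total 12
drwxr-xr-x  3 agent agent 4096 Dec  7 02:31 .
drwxr-xr-x 23 root  root  4096 Dec  7 02:31 ..
drwxr-xr-x  2 agent agent 4096 Dec  7 02:31 pics
{'clock': 0.0, 'joint_positions': array([ 1.04787944,  0.47780448,  0.02232417,  1.55645595, -0.01155412,
        1.10930919, -0.08308605]), 'joint_velocities': array([ 0.00032146,  0.00109522,  0.00053657,  0.00097292, -0.00100018,
       -0.00090608,  0.0005149 ]), 'tau': array([-2.12438777e-04, -5.96443534e+01,  1.60789009e+00, -2.81196696e+01,
        1.24652154e-02,  9.27776797e-03,  2.43896892e-05]), 'tcp_pos': array([ 271.80722232, -617.19986538,  230.32056994]), 'ee_rot': array([-2.63051346e+00,  1.71583416e+00,  2.50191421e-03]), 'contact_force': array([ 0.36699772, -0.18882221, -0.82147647]), 'ft_torque': array([ 0.00694495,  0.03071486, -0.03075467]), 'width': 85.67227848001042}
side [[604.06790911   0.         324.97776199]
 [  0.         604.06790911 242.9986598 ]
 [  0.           0.           1.        ]] -0.1988307530982476 [ 549.83828871 1556.6062576   820.28779639] [-0.03145145 -1.67746255 -2.64032299]
top [[588.08033176   0.         323.60400828]
 [  0.         588.08033176 238.40671555]
 [  0.           0.           1.        ]] 0.06474022680442958 [ 290.36904571  115.06437271 1555.96237271] [ 0.1017412  -0.13536489 -1.57695121]
```

View pics/side0.png

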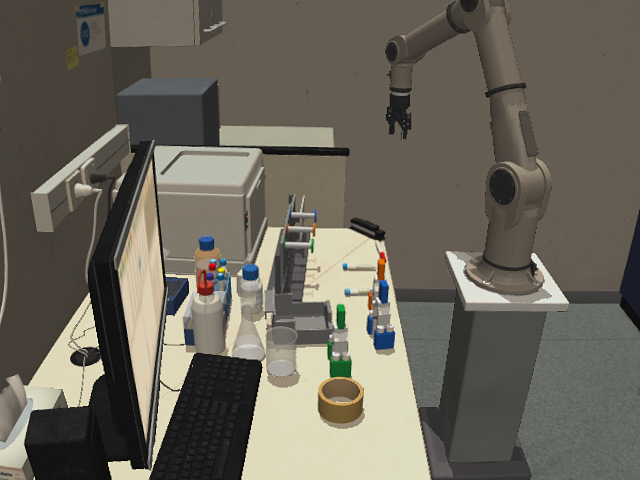

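View pics/top0.png

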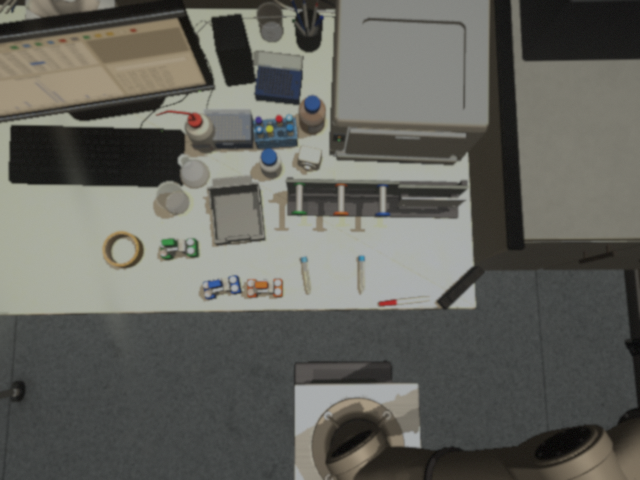

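```bash
cat > h.py <<'E'
import numpy as np, cv2
from scipy.spatial.transform import Rotation as R
from scipy.optimize import least_squares
from rig import monitor, imaging, job
def get(n,save=None):
    d=imaging.get_image(n)
    if save: cv2.imwrite(f"pics/{save}.png",d["img"])
    return d
def K(d):
    return np.array(d["mtx"]),np.array([d["k1"],0,0,0,0.])
def proj(d,P):
    P=np.atleast_2d(np.array(P,float))
    Rc=R.from_rotvec(d["attitude"]).as_matrix()
    F=np.diag([1,-1,-1.])
    p=(P-np.array(d["eye"]))@Rc@F
    m,k=K(d)
    return cv2.projectPoints(p.reshape(-1,1,3),np.zeros(3),np.zeros(3),m,k)[0].reshape(-1,2)
def ray(d,uv):
    m,k=K(d)
    uv=np.array(uv,float).reshape(-1,1,2)
    n=cv2.undistortPoints(uv,m,k).reshape(-1,2)
    Rc=R.from_rotvec(d["attitude"]).as_matrix()
    v=np.c_[n[:,0],-n[:,1],-np.ones(len(n))]@Rc.T
    return np.array(d["eye"]),v
def atz(d,uv,z):
    e,v=ray(d,uv); z=np.broadcast_to(np.array(z,float),(len(v),))
    return e+v*((z-e[2])/v[:,2])[:,None]
def crop(d,x0,y0,w,h,s,name):
    c=d["img"][y0:y0+h,x0:x0+w]
    c=cv2.resize(c,None,fx=s,fy=s,interpolation=cv2.INTER_CUBIC)
    cv2.imwrite(f"pics/{name}.png",c)
def tri(d1,u1,d2,u2):
    e1,v1=ray(d1,u1);e2,v2=ray(d2,u2);out=[]
    for a,b in zip(v1,v2):
        A=np.c_[a,-b]; s=np.linalg.lstsq(A,e2-e1,rcond=None)[0]
        p=e1+a*s[0];q=e2+b*s[1]; out.append(np.r_[(p+q)/2,np.linalg.norm(p-q)])
    return np.array(out)
E
python3 - <<'E'
from h import *
import pickle
t=get("top");s=get("side")
pickle.dump((t,s),open("f0.pkl","wb"))
print(atz(t,[[357,440],[300,275],[361,273],[235,210],[440,205],[342,200]],0).round())
crop(t,150,160,200,150,4,"tA")
crop(t,270,160,200,150,4,"tB")
crop(s,230,180,200,150,4,"sA")
crop(s,230,260,200,150,4,"sB")
E
```

```text
[[  10.    2.    0.]
 [ 429.  144.    0.]
 [ 433.  -18.    0.]
 [ 606.  317.    0.]
 [ 616. -235.    0.]
 [ 631.   29.    0.]]
```

View pics/tA.png

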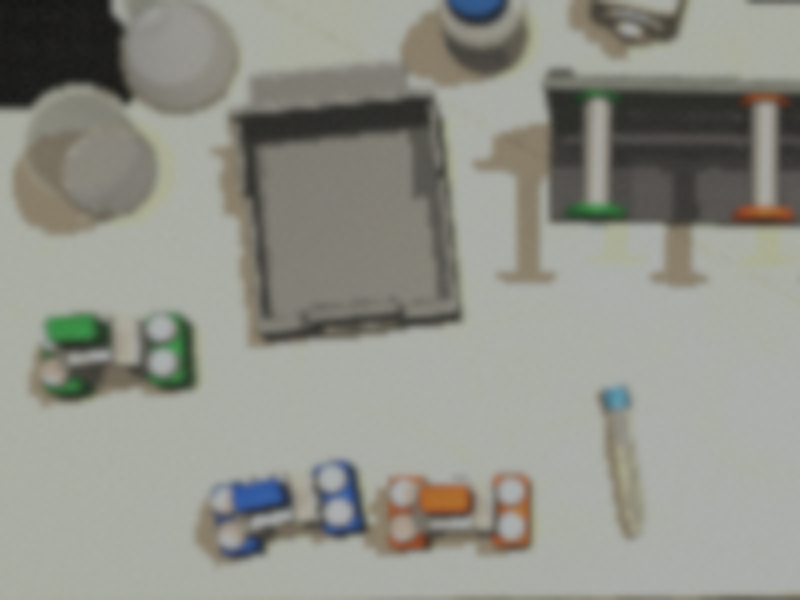

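View pics/tB.png

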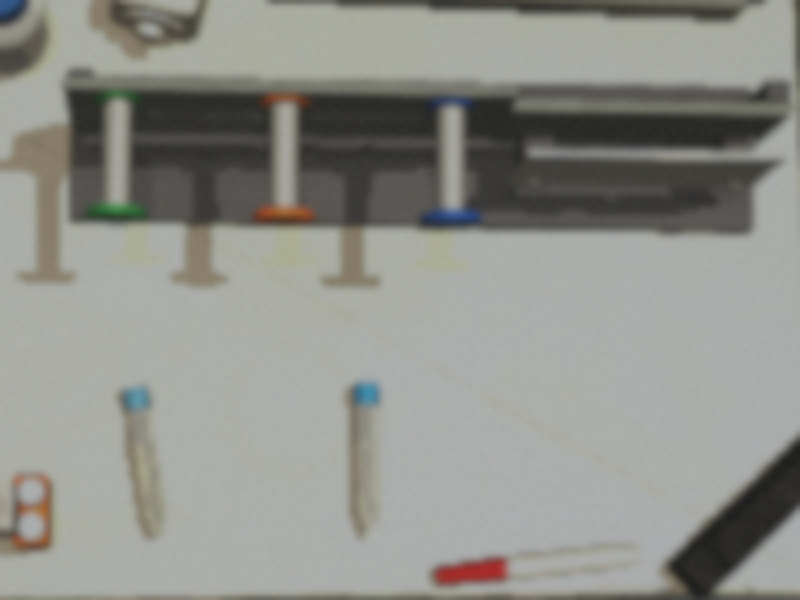

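View pics/sA.png

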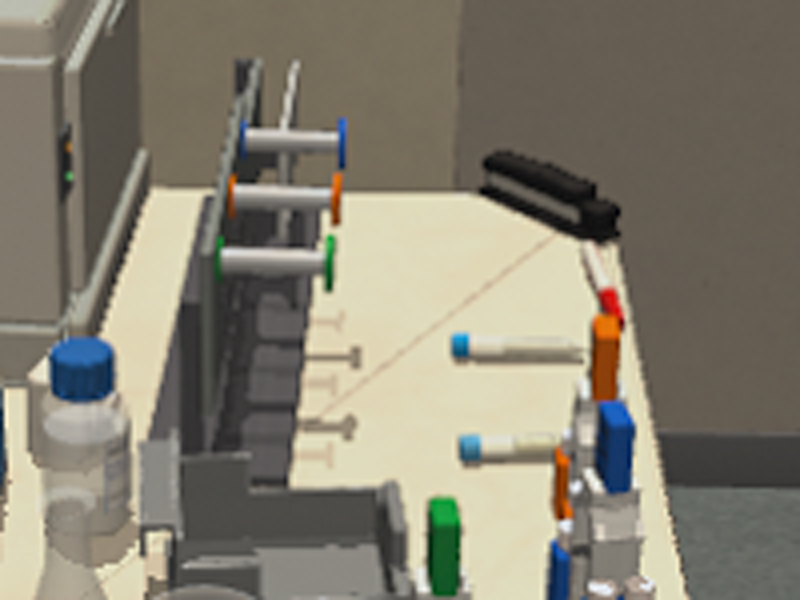

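View pics/sB.png

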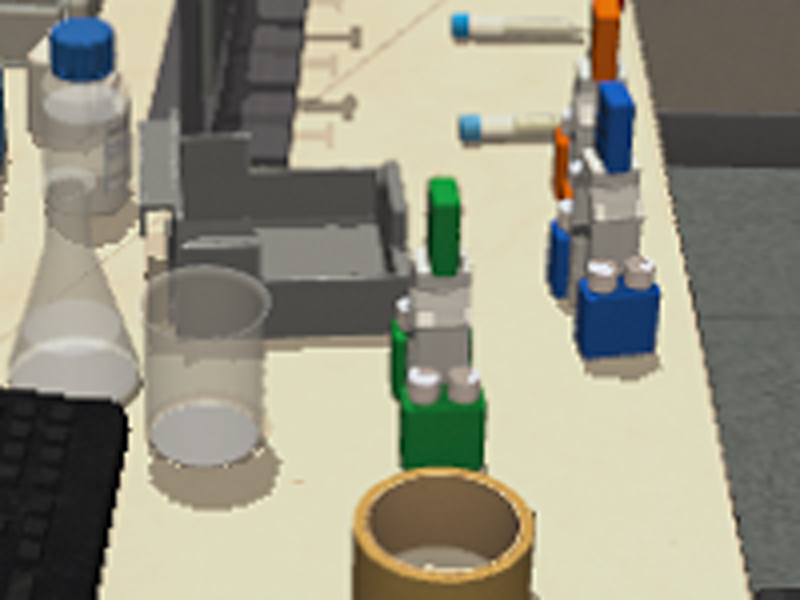

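```bash
python3 - <<'E'
from h import *
import pickle
t,s=pickle.load(open("f0.pkl","rb"))
T=lambda a:np.array(a)/4+[270,160]
TA=lambda a:np.array(a)/4+[150,160]
S=lambda a:np.array(a)/4+[230,180]
SB=lambda a:np.array(a)/4+[230,260]
tt=T([[117,212],[284,214],[450,217],[118,97],[286,100],[450,102]])
ss=S([[330,262],[336,197],[342,143],[218,257],[233,195],[243,138]])
print(tri(t,tt,s,ss).round(1))
print("tip z150",atz(t,tt,150).round(1))
# bin corners top view: rear-wall/lip
bt=TA([[250,75],[405,65],[235,112],[440,97],[262,338],[460,318]])
print("bin lip z85",atz(t,bt[:2],85).round(1)); print("rear corners z85",atz(t,bt[2:4],85).round(1)); print("front corners z40",atz(t,bt[4:],40).round(1))
# tab top
print("tab top z65",atz(t,TA([[303,308],[405,298]]),65).round(1))
# carriers tabs center
print("tabs z156",atz(t,TA([[73,328],[260,495],[447,499]]),156).round(1))
print("tubes",atz(t,np.r_[TA([[615,388],[630,537]]),T([[366,383],[362,537]])],9).round(1))
print("stapler",atz(t,T([[700,570]]),0).round(0),"beaker",atz(t,TA([[110,170]]),0).round(0))
E
```

```text
[[ 5.668e+02  1.423e+02  1.488e+02  4.000e-01]
 [ 5.647e+02  4.070e+01  1.500e+02  4.000e-01]
 [ 5.622e+02 -6.070e+01  1.481e+02  8.000e-01]
 [ 6.389e+02  1.413e+02  1.500e+02  8.000e-01]
 [ 6.358e+02  3.840e+01  1.488e+02  1.000e+00]
 [ 6.339e+02 -6.230e+01  1.496e+02  5.000e-01]]
tip z150 [[566.8 142.3 150. ]
 [564.9  40.7 150. ]
 [562.3 -60.5 150. ]
 [638.5 141.3 150. ]
 [636.   38.4 150. ]
 [634.1 -62.3 150. ]]
bin lip z85 [[670.  364.2  85. ]
 [676.2 265.8  85. ]]
rear corners z85 [[645.8 373.3  85. ]
 [655.1 243.4  85. ]]
front corners z40 [[506.8 361.3  40. ]
 [518.9 233.7  40. ]]
tab top z65 [[522.4 331.6  65. ]
 [528.3 266.9  65. ]]
tabs z156 [[497.2 454.2 156. ]
 [396.5 342.  156. ]
 [392.9 231.9 156. ]]
tubes [[475.9 133.7   9. ]
 [377.6 124.5   9. ]
 [478.  -19.4   9. ]
 [376.3 -14.6   9. ]]
stapler [[ 353. -238.    0.]] beaker [[627. 470.   0.]]
```

```bash
python3 - <<'E'
from h import *
import pickle
t,s=pickle.load(open("f0.pkl","rb"))
crop(t,390,170,90,55,8,"rail"); crop(s,275,190,50,60,10,"rails")
th=-0.0225
def st(p):
    c,s_=np.cos(th),np.sin(th); p=np.atleast_2d(p)
    return np.c_[634.3+c*p[:,0]-s_*p[:,1], -62.2+s_*p[:,0]+c*p[:,1],p[:,2]]
# predicted rail corners for candidate centre y
for yc in (-130,-140,-150):
  P=st([[-29,yc+80,135],[-29,yc-80,135],[-24,yc+80,135],[-24,yc-80,135]])
  print(yc,((proj(t,P)-[390,170])*8).round(), ((proj(s,P)-[275,190])*10).round())
P=st([[0,0,170],[0,250,170],[0,-210,134],[0,254,170]])
print(((proj(t,P)-[390,170])*8).round(),((proj(t,P)-[270,160])*4).round())
E
```

```text
-130 [[ 96. 229.]
 [614. 236.]
 [ 96. 213.]
 [613. 220.]] [[265. 229.]
 [294.  41.]
 [248. 229.]
 [278.  41.]]
-140 [[128. 229.]
 [646. 237.]
 [128. 213.]
 [646. 221.]] [[267. 216.]
 [296.  30.]
 [250. 216.]
 [280.  30.]]
-150 [[160. 230.]
 [679. 237.]
 [160. 214.]
 [678. 221.]] [[269. 204.]
 [297.  20.]
 [252. 203.]
 [282.  19.]]
[[ -52.  107.]
 [-879.   94.]
 [ 611.  145.]
 [-893.   94.]] [[454.  94.]
 [ 40.  87.]
 [785. 113.]
 [ 34.  87.]]
```

View pics/rail.png

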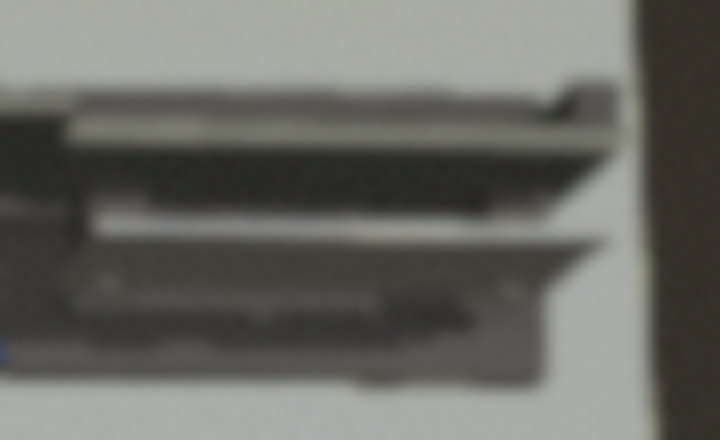

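View pics/rails.png

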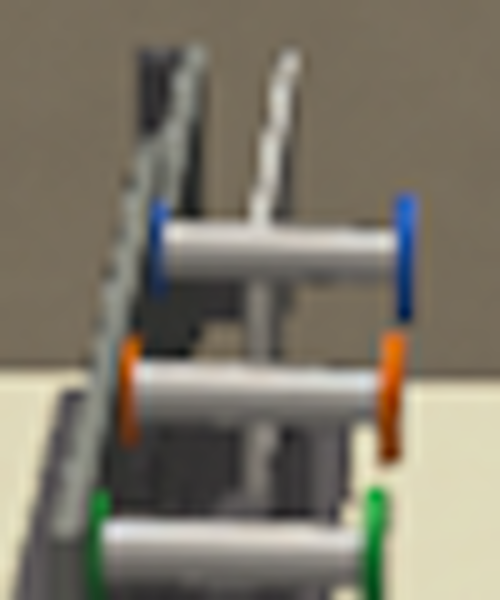

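```bash
cat >> h.py <<'E'
def place(p,x,y,th):
    c,s=np.cos(th),np.sin(th); p=np.atleast_2d(np.array(p,float))
    return np.c_[x+c*p[:,0]-s*p[:,1], y+s*p[:,0]+c*p[:,1],p[:,2]]
STAND=(633.6,-62.2,-0.0225)
BIN=[]
for (xs,z0,z1,w) in [((-70,-60),0,40,65),((-70,-60),40,65,30),((66,70),0,85,65),((86,90),63,85,50)]:
    x0,x1=xs
    c=[(x,y,z) for x in (x0,x1) for y in (-w,w) for z in (z0,z1)]
    for i in range(8):
        for j in range(i):
            if sum(a!=b for a,b in zip(c[i],c[j]))==1: BIN.append((c[i],c[j]))
def overlay(d,segs,pose,x0,y0,w,h,s,name,col=(0,0,255)):
    im=cv2.resize(d["img"][y0:y0+h,x0:x0+w],None,fx=s,fy=s,interpolation=cv2.INTER_CUBIC)
    for a,b in segs:
        q=(proj(d,place([a,b],*pose))-[x0,y0])*s
        cv2.line(im,tuple(map(int,q[0])),tuple(map(int,q[1])),col,1)
    cv2.imwrite(f"pics/{name}.png",im)
E
python3 - <<'E'
from h import *
import pickle
t,s=pickle.load(open("f0.pkl","rb"))
overlay(t,BIN,(581.7,303,0.08),200,165,75,85,8,"ovt")
overlay(s,BIN,(581.7,303,0.08),260,285,80,70,8,"ovs")
E
```

```text
(no output)
```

View pics/ovt.png

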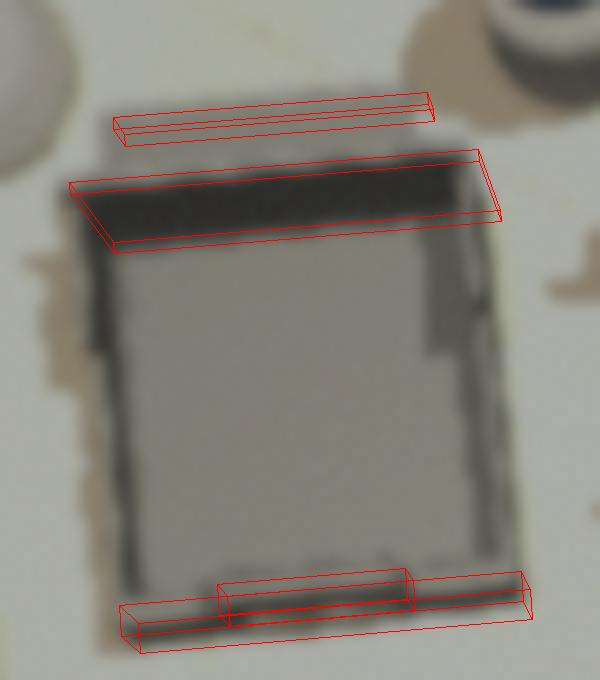

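View pics/ovs.png

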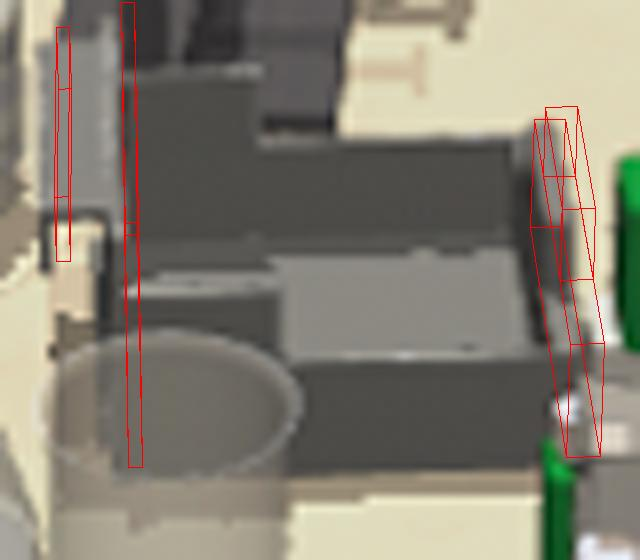

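```bash
python3 - <<'E'
from h import *
import pickle
t,s=pickle.load(open("f0.pkl","rb"))
p=(587.5,306,0.075)
overlay(t,BIN,p,200,165,75,85,7,"ovt")
overlay(s,BIN,p,260,285,80,70,7,"ovs")
a=cv2.imread("pics/ovt.png");b=cv2.imread("pics/ovs.png")
b=cv2.resize(b,None,fx=.5,fy=.5) if 0 else b
print(a.shape,b.shape)
E
```

```text
(595, 525, 3) (490, 560, 3)
```

View pics/ovt.png

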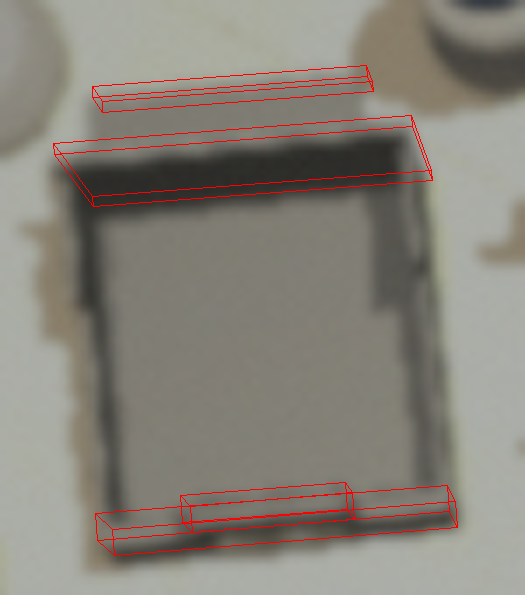

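View pics/ovs.png

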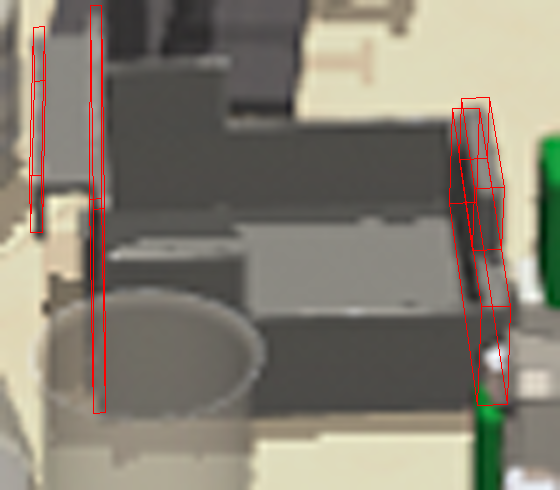

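```bash
cat >> h.py <<'E'
def go(*tg,half=False):
    """targets (x,y,z,yaw_rad of tool x); prints shift cm & turn deg from the current pose"""
    st=monitor.read_state(); M=R.from_rotvec(st["ee_rot"]).as_matrix(); p=st["tcp_pos"]
    y0=np.arctan2(M[1,0],M[0,0])
    print("t",round(st["clock"],2),"tcp",p.round(1),"yaw",round(y0,3),"z-axis",M[:,2].round(3),"F",st["contact_force"].round(1),"w",round(st["width"],1),"j7",round(st["joint_positions"][6],2))
    for x,y,z,yaw in tg:
        d=M.T@(np.array([x,y,z])-p)/10
        a=(y0-yaw+np.pi)%(2*np.pi)-np.pi
        print([round(v,2) for v in d],round(np.degrees(a),1))
E
python3 - <<'E'
from h import *
go((470,-200,260,0.085),(520.5,299.5,200,0.085),(520.5,299.5,100,0.085),(520.5,299.5,33,0.085))
E
```

```text
t 0.2 tcp [ 271.9 -617.4  230.7] yaw -1.156 z-axis [-0.001  0.001 -1.   ] F [-1.1 -0.5  0.3] w 85.3 j7 -0.08
[np.float64(-30.22), np.float64(-34.96), np.float64(-2.9)] -71.1
[np.float64(-73.9), np.float64(-59.71), np.float64(3.15)] -71.1
[np.float64(-73.88), np.float64(-59.71), np.float64(13.15)] -71.1
[np.float64(-73.88), np.float64(-59.71), np.float64(19.85)] -71.1
```

Request:
{"op": "arm_command", "data": {"plan": [[1,[-30.2,-35,-2.9],-71],[1,[-30.2,-35,-2.9],-71],[1,[-30.2,-35,-2.9],-71],[1,[-30.2,-35,-2.9],-71],[1,[-30.2,-35,-2.9],-71],[1,[-30.2,-35,-2.9],-71],[1,[-30.2,-35,-2.9],-71],[1,[-30.2,-35,-2.9],-71],[1,[-30.2,-35,-2.9],-71],[1,[-30.2,-35,-2.9],-71],[1,[-30.2,-35,-2.9],-71],[1,[-30.2,-35,-2.9],-71],[1,[-30.2,-35,-2.9],-71],[1,[-30.2,-35,-2.9],-71]], "squeeze": 60}}

```text
clock: 1.37
tcp_pos: [470.4, -200.7, 260.2]
ee_rot: [3.138, 0.131, -0.001]
contact_force: [-0.9, 0.6, -0.3]
width: 85.5
```

```bash
python3 - <<'E'
from h import *
go((520.5,299.5,200,0.085),(520.5,299.5,100,0.085),(520.5,299.5,33,0.085))
E
```

```text
t 1.37 tcp [ 470.4 -200.7  260.2] yaw 0.083 z-axis [-0. -0. -1.] F [-0.9  0.6 -0.3] w 85.5 j7 0.27
[np.float64(9.16), np.float64(-49.43), np.float64(5.99)] -0.1
[np.float64(9.17), np.float64(-49.44), np.float64(15.99)] -0.1
[np.float64(9.17), np.float64(-49.44), np.float64(22.69)] -0.1
```

Top pass first to z=100 above the tab.

Request:
{"op": "arm_command", "data": {"plan": [[1,[9.2,-49.4,6],0],[1,[9.2,-49.4,6],0],[1,[9.2,-49.4,6],0],[1,[9.2,-49.4,6],0],[1,[9.2,-49.4,6],0],[1,[9.2,-49.4,6],0],[1,[9.2,-49.4,6],0],[1,[9.2,-49.4,6],0],[1,[9.2,-49.4,6],0],[1,[9.2,-49.4,6],0],[1,[9.2,-49.4,6],0],[1,[9.2,-49.4,6],0],[1,[9.2,-49.4,6],0],[1,[9.2,-49.4,6],0],[1,[9.2,-49.4,14],0],[1,[9.2,-49.4,16],0],[1,[9.2,-49.4,16],0],[1,[9.2,-49.4,16],0]]}}

```text
clock: 2.87
tcp_pos: [520.0, 293.5, 95.4]
ee_rot: [3.133, 0.124, -0.011]
contact_force: [-0.7, -0.8, 0.9]
width: 85.9
```

```bash
python3 - <<'E'
from h import *
go((520.5,299.5,33,0.085))
s=get("side");crop(s,250,230,110,120,5,"s1");t=get("top");crop(t,200,165,90,85,7,"t1")
E
```

```text
t 2.87 tcp [520.  293.5  95.4] yaw 0.079 z-axis [-0.007 -0.007 -1.   ] F [-0.7 -0.8  0.9] w 85.9 j7 -0.87
[np.float64(0.14), np.float64(-0.64), np.float64(6.24)] -0.4
```

View pics/s1.png

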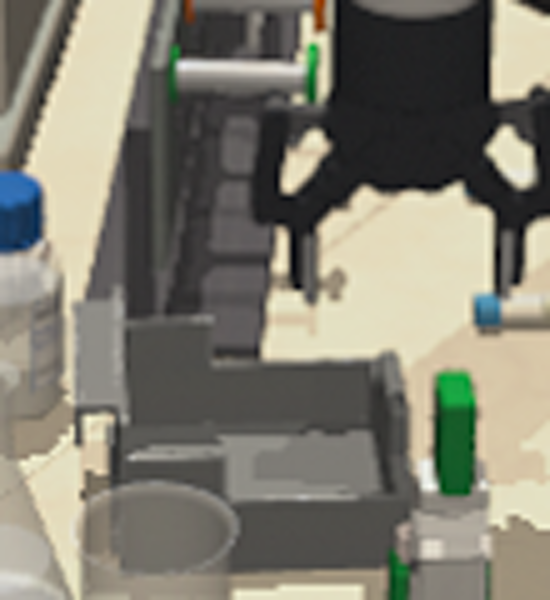

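View pics/t1.png

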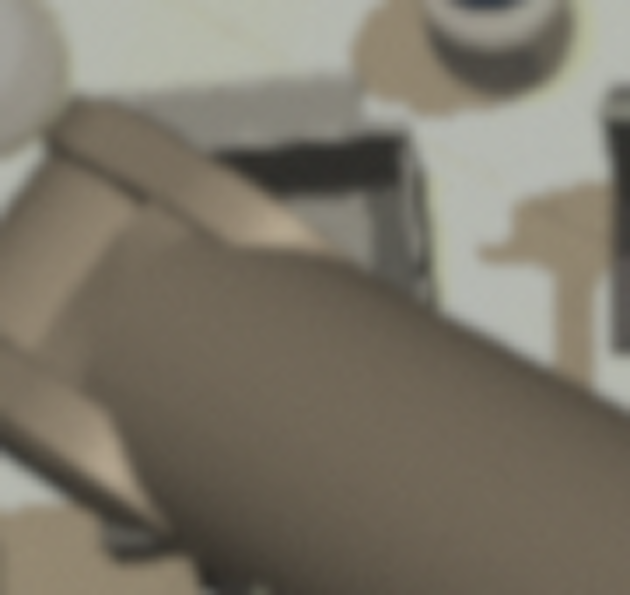

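```bash
python3 - <<'E'
from h import *
s=get("side");st=monitor.read_state();p=st["tcp_pos"];print(p,st["clock"])
M=R.from_rotvec(st["ee_rot"]).as_matrix()
print(((proj(s,[p,p+43*M[:,0],p-43*M[:,0]])-[250,230])*5).round())
crop(s,250,230,110,120,5,"s2")
E
```

```text
[522.90710516 298.2587834  101.60651289] 3.0167
[[396. 308.]
 [306. 309.]
 [485. 306.]]
```

View pics/s2.png

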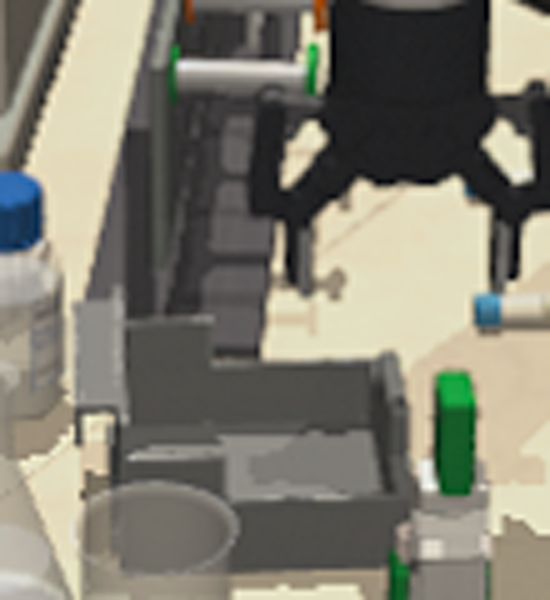

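```bash
python3 - <<'E'
from h import *
s=get("side");print(((proj(s,[[520.5,299.5,65],[520.5,299.5+30,65],[520.5,299.5-30,65]])-[250,230])*5).round())
go((520.5,299.5,33,0.085))
E
```

```text
[[399. 375.]
 [399. 408.]
 [399. 344.]]
t 3.07 tcp [523.1 299.1 102.3] yaw 0.081 z-axis [ 0.003  0.001 -1.   ] F [-0.  -0.8 -0.3] w 85.4 j7 -0.87
[np.float64(-0.27), np.float64(-0.06), np.float64(6.93)] -0.2
```

Request:
{"op": "arm_command", "data": {"plan": [[1,[0,0,2.5],0],[1,[0,0,5],0],[1,[-0.05,0,6.9],0],[1,[-0.05,0,6.9],0],[1,[-0.05,0,6.9],0],[1,[-0.05,0,6.9],0],[1,[-0.05,0,6.9],0]]}}

```text
clock: 3.65
tcp_pos: [522.2, 300.4, 33.5]
ee_rot: [-3.137, -0.13, -0.005]
contact_force: [0.4, -0.4, 0.2]
width: 85.4
```

```bash
python3 - <<'E'
from h import *
go((520.5,299.5,33,0.085))
s=get("side");crop(s,250,230,110,120,5,"s3")
go()
E
```

```text
t 3.65 tcp [522.2 300.4  33.5] yaw 0.083 z-axis [ 0.003  0.002 -1.   ] F [ 0.4 -0.4  0.2] w 85.4 j7 -0.93
[np.float64(-0.18), np.float64(0.08), np.float64(0.05)] -0.1
t 3.7 tcp [522.  300.3  33.2] yaw 0.083 z-axis [ 0.003  0.002 -1.   ] F [-0.8  0.4  0.6] w 85.9 j7 -0.93
```

View pics/s3.png

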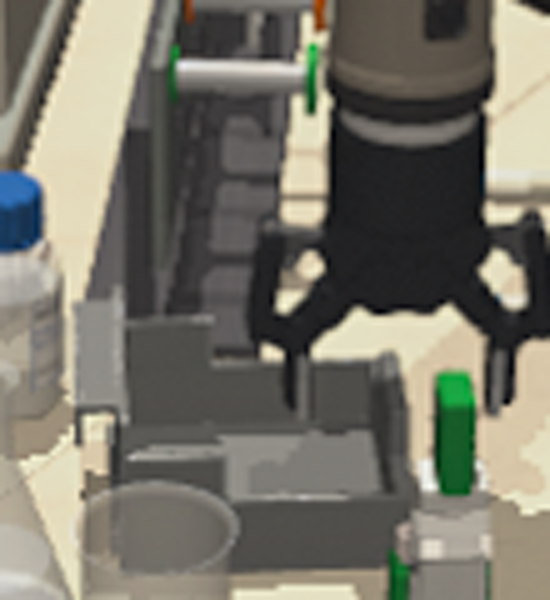

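Request:
{"op": "arm_command", "data": {"plan": [[-1,[0,0,0],0],[-1,[0,0,0],0],[-1,[0,0,0],0],[-1,[0,0,0],0],[-1,[0,0,0],0],[-1,[0,0,0],0],[-1,[0,0,0],0],[-1,[0,0,0],0],[-1,[0,0,0],0],[-1,[0,0,0],0],[-1,[0,0,0],0],[-1,[0,0,0],0]], "squeeze": 80}}

```text
clock: 4.7
tcp_pos: [521.0, 299.8, 31.5]
ee_rot: [-3.139, -0.131, -0.001]
contact_force: [0.3, -0.1, 3.1]
width: 8.8
```

```bash
python3 - <<'E'
from h import *
go((522,300,150,0.085))
s=get("side");crop(s,250,230,110,120,5,"s4")
E
```

```text
t 4.7 tcp [521.  299.8  31.5] yaw 0.083 z-axis [ 0.  0. -1.] F [ 0.3 -0.1  3.1] w 8.8 j7 -0.93
[np.float64(0.11), np.float64(-0.02), np.float64(-11.85)] -0.1
```

View pics/s4.png

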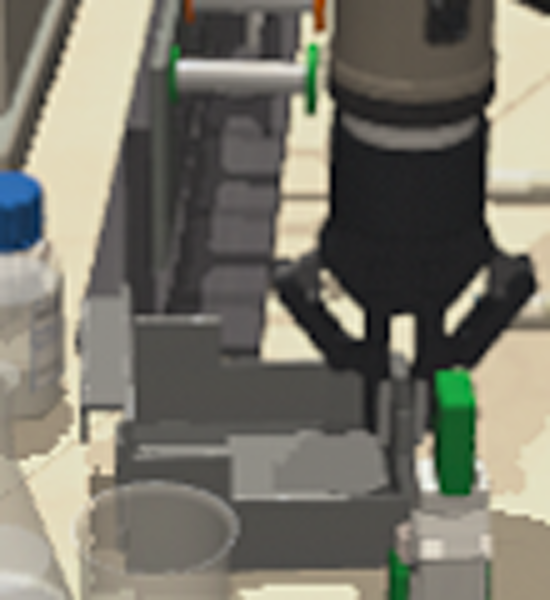

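Request:
{"op": "arm_command", "data": {"plan": [[-1,[0,0,-1],0],[-1,[0,0,-2.5],0],[-1,[0,0,-5],0],[-1,[0,0,-8],0],[-1,[0,0,-11],0],[-1,[0,0,-14],0],[-1,[0,0,-17],0],[-1,[0,0,-20],0],[-1,[0,0,-22.8],0],[-1,[0,0,-22.8],0],[-1,[0,0,-22.8],0]]}}

```text
clock: 5.67
tcp_pos: [520.9, 299.8, 260.9]
ee_rot: [-3.138, -0.13, -0.003]
contact_force: [-0.1, -0.5, -2.5]
width: 9.0
```

```bash
python3 - <<'E'
from h import *
go((461,60,258,0.03),(461,-186,258,-0.0225))
s=get("side","s5")
E
```

```text
t 5.67 tcp [520.9 299.8 260.9] yaw 0.083 z-axis [ 0.002  0.001 -1.   ] F [-0.1 -0.5 -2.5] w 9.0 j7 -0.77
[np.float64(-7.96), np.float64(23.4), np.float64(0.25)] 3.0
[np.float64(-10.0), np.float64(47.91), np.float64(0.23)] 6.1
```

View pics/s5.png

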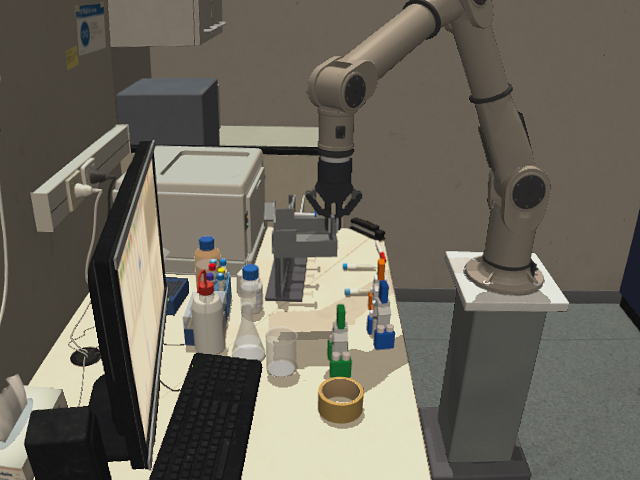

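Request:
{"op": "arm_command", "data": {"plan": [[-1,[-1.5,2,0.2],1],[-1,[-4,5,0.2],2],[-1,[-6,8,0.2],3],[-1,[-7.5,12,0.2],4],[-1,[-8,15,0.2],5],[-1,[-8.4,18.5,0.2],6.1],[-1,[-8.6,22,0.2],6.1],[-1,[-8.8,25.5,0.2],6.1],[-1,[-9,29,0.2],6.1],[-1,[-9.2,32.5,0.2],6.1],[-1,[-9.4,36,0.2],6.1],[-1,[-9.6,39.5,0.2],6.1],[-1,[-9.8,43,0.2],6.1],[-1,[-10,46,0.2],6.1],[-1,[-10,47.9,0.2],6.1],[-1,[-10,47.9,0.2],6.1],[-1,[-10,47.9,0.2],6.1],[-1,[-10,47.9,0.2],6.1]]}}

```text
clock: 7.22
tcp_pos: [460.0, -185.0, 255.9]
ee_rot: [-3.14, 0.035, 0.004]
contact_force: [-0.3, 0.1, -2.5]
width: 8.6
```

```bash
python3 - <<'E'
from h import *
go((461,-186,140,-0.0225))
s=get("side");crop(s,250,130,120,120,5,"s6");t=get("top");crop(t,380,140,110,110,5,"t6")
go()
E
```

```text
t 7.22 tcp [ 460.  -185.   255.9] yaw -0.022 z-axis [-0.003  0.002 -1.   ] F [-0.3  0.1 -2.5] w 8.6 j7 0.16
[np.float64(0.13), np.float64(0.12), np.float64(11.59)] 0.0
t 7.32 tcp [ 460.6 -184.6  256.6] yaw -0.021 z-axis [-0.001  0.001 -1.   ] F [ 0.5  0.  -1.7] w 8.7 j7 0.16
```

View pics/s6.png

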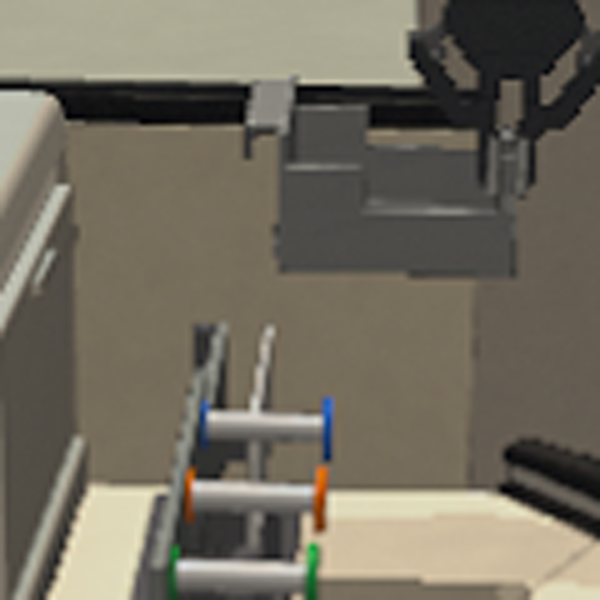

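View pics/t6.png

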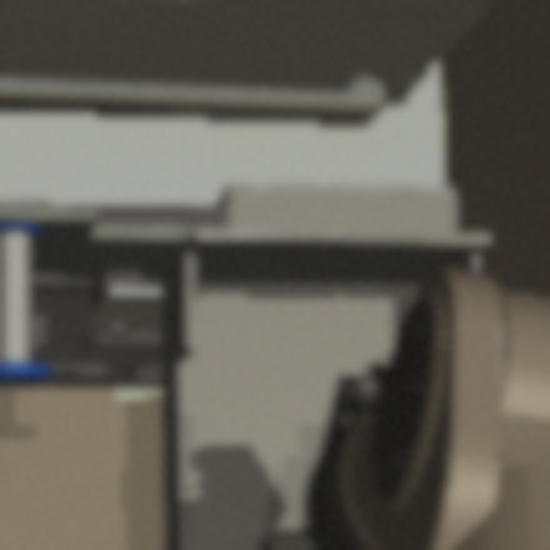

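```bash
cat >> h.py <<'E'
def binov(tag,tilt=0.0):
    st=monitor.read_state();p=st["tcp_pos"];M=R.from_rotvec(st["ee_rot"]).as_matrix();yaw=np.arctan2(M[1,0],M[0,0])
    dz=p[2]-31.5
    segs=[]
    c,s_=np.cos(tilt),np.sin(tilt)
    f=lambda a:(c*(a[0]+65)+s_*(a[2]-50),a[1],50+dz-s_*(a[0]+65)+c*(a[2]-50))
    segs=[(f(a),f(b)) for a,b in BIN]
    pose=(p[0],p[1],yaw)
    print("lip est",place([f((78,0,81))],*pose).round(1))
    s=get("side");t=get("top")
    qs=proj(s,place([x for g in segs for x in g],*pose)).mean(0).astype(int); qt=proj(t,place([x for g in segs for x in g],*pose)).mean(0).astype(int)
    # add rail
    rail=[((-29,y,135),(-24,y,135)) for y in (-48,-208)]+[((x,-48,135),(x,-208,135)) for x in (-29,-24)]
    rl=[tuple(map(tuple,place(g,*STAND))) for g in rail]
    ri=[]
    cc,ss=np.cos(-pose[2]),np.sin(-pose[2])
    for g in rl:
        ri.append(tuple((cc*(q[0]-pose[0])-ss*(q[1]-pose[1]),ss*(q[0]-pose[0])+cc*(q[1]-pose[1]),q[2]) for q in g))
    overlay(s,segs+ri,pose,qs[0]-50,qs[1]-40,100,100,6,tag+"s")
    overlay(t,segs+ri,pose,qt[0]-50,qt[1]-50,100,100,6,tag+"t")
E
python3 - <<'E'
from h import *
binov("b1")
E
```

```text
lip est [[ 603.6 -187.6  306.1]]
```

View pics/b1s.png

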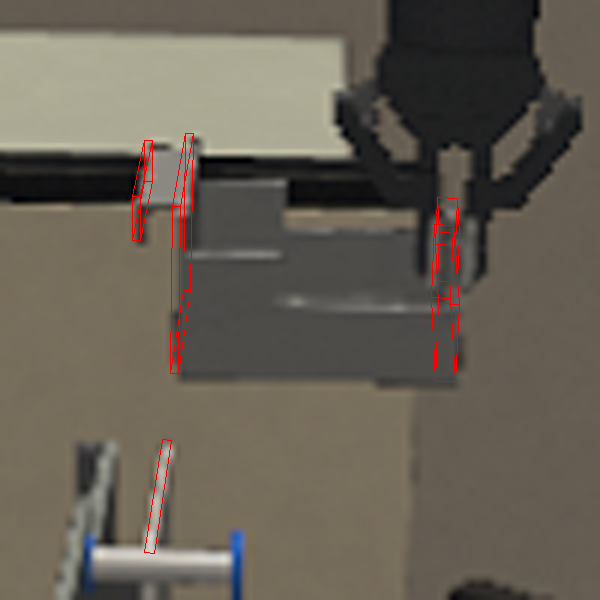

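View pics/b1t.png

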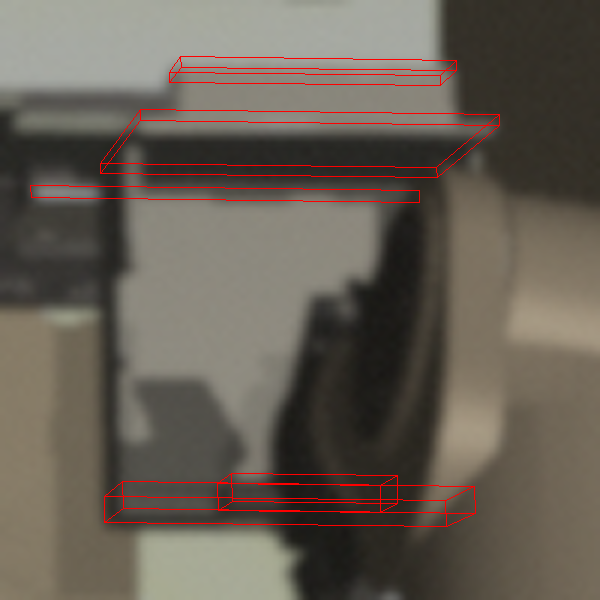

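Request:
{"op": "arm_command", "data": {"plan": [[-1,[0.1,0.1,2],0],[-1,[0.2,0.2,5],0],[-1,[0.2,0.2,8],0],[-1,[0.2,0.2,11],0],[-1,[0.2,0.2,12.8],0],[-1,[0.2,0.2,12.8],0],[-1,[0.2,0.2,12.8],0],[-1,[0.2,0.2,12.8],0],[-1,[0.2,0.2,12.8],0]]}}

```text
clock: 8.17
tcp_pos: [464.3, -188.3, 131.1]
ee_rot: [3.14, -0.036, 0.005]
contact_force: [-0.5, -0.4, -1.0]
width: 9.0
```

```bash
python3 - <<'E'
from h import *
go()
binov("b2")
go()
E
```

```text
t 8.17 tcp [ 464.3 -188.3  131.1] yaw -0.023 z-axis [ 0.003 -0.001 -1.   ] F [-0.5 -0.4 -1. ] w 9.0 j7 0.09
lip est [[ 607.3 -191.6  180.6]]
t 8.27 tcp [ 463.9 -188.4  130.8] yaw -0.023 z-axis [ 0.003 -0.001 -1.   ] F [ 0.6  0.9 -1.6] w 9.1 j7 0.09
```

View pics/b2s.png

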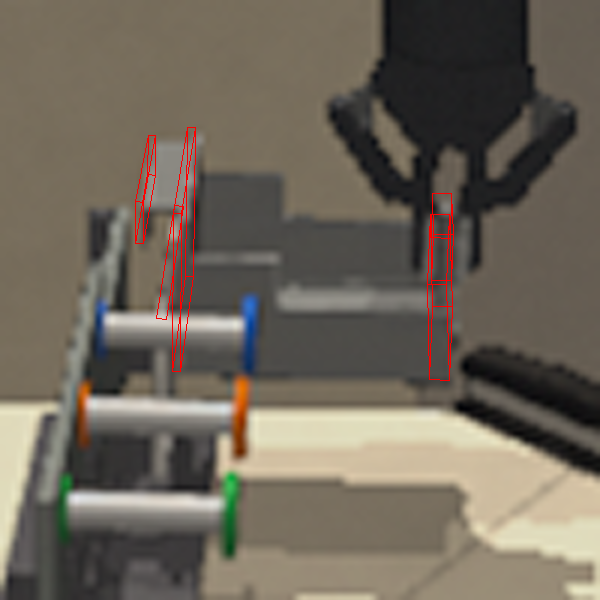

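View pics/b2t.png

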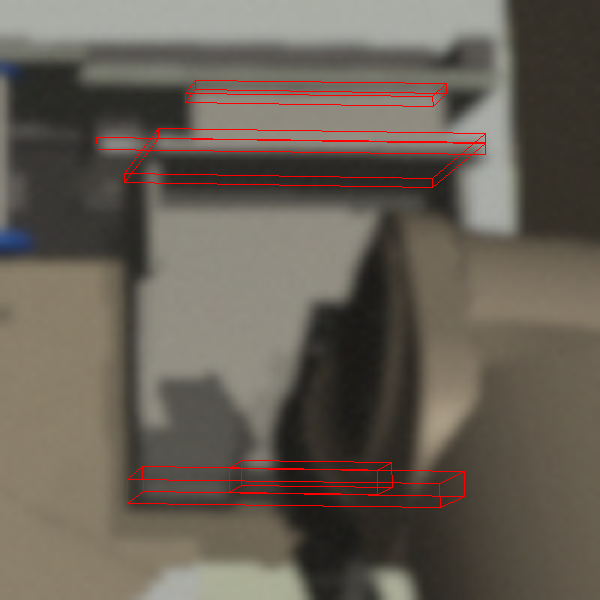

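Request:
{"op": "arm_command", "data": {"plan": [[-1,[0,0,1],0],[-1,[0,0,2],0],[-1,[0,0,2.6],0],[-1,[0,0,3],0],[-1,[0,0,3],0],[-1,[0,0,3],0]]}}

```text
clock: 8.77
tcp_pos: [462.7, -188.0, 98.8]
ee_rot: [-3.141, 0.036, 0.001]
contact_force: [0.8, -0.1, -1.8]
width: 9.1
```

```bash
python3 - <<'E'
from h import *
go()
binov("b3")
go()
E
```

```text
t 8.77 tcp [ 462.7 -188.    98.8] yaw -0.023 z-axis [-0.001  0.    -1.   ] F [ 0.8 -0.1 -1.8] w 9.1 j7 0.06
lip est [[ 605.6 -191.3  148.3]]
t 8.87 tcp [ 463.1 -188.2   99.4] yaw -0.023 z-axis [ 0. -0. -1.] F [-0.1 -0.5 -1.2] w 9.0 j7 0.06
```

View pics/b3s.png

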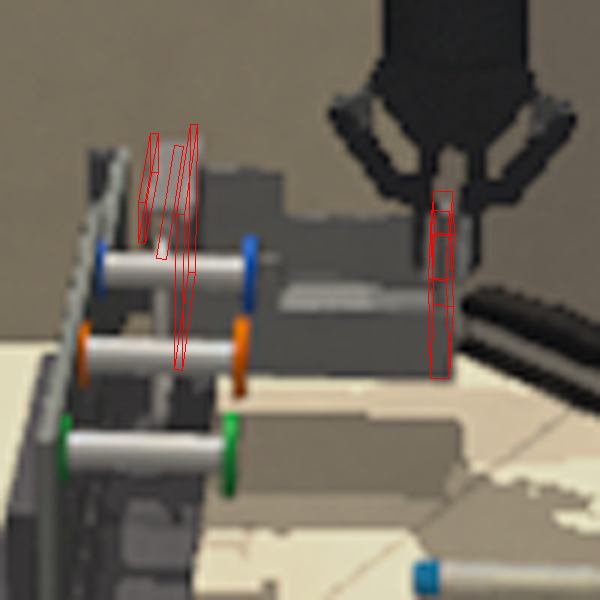

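View pics/b3t.png

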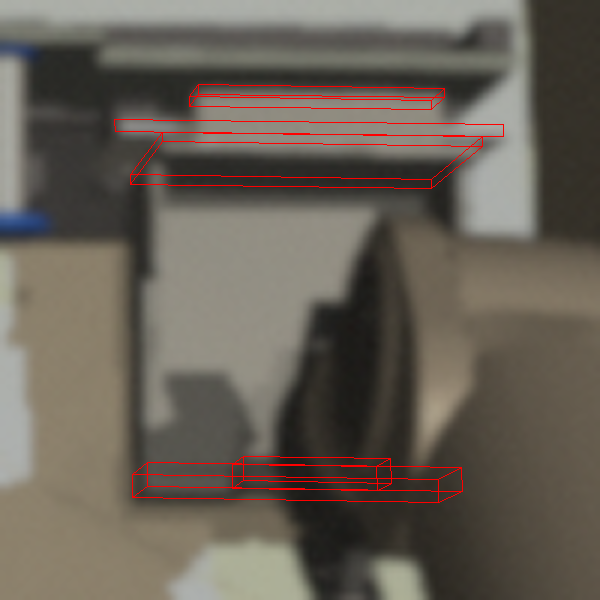

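Request:
{"op": "arm_command", "data": {"plan": [[-1,[0,0,0.4],0],[-1,[0,0,0.8],0],[-1,[0,0,1.1],0],[-1,[0,0,1.1],0],[-1,[0,0,1.1],0]]}}

```text
clock: 9.28
tcp_pos: [462.7, -188.1, 88.0]
ee_rot: [-3.141, 0.037, 0.001]
contact_force: [-0.8, 0.5, -0.9]
width: 9.1
```

```bash
python3 - <<'E'
from h import *
go()
binov("b4")
go()
E
```

```text
t 9.28 tcp [ 462.7 -188.1   88. ] yaw -0.023 z-axis [-0.001  0.    -1.   ] F [-0.8  0.5 -0.9] w 9.1 j7 0.05
lip est [[ 605.6 -191.4  137.5]]
t 9.38 tcp [ 463.  -188.1   88.3] yaw -0.023 z-axis [ 0. -0. -1.] F [ 0.8 -0.1 -1.5] w 9.0 j7 0.05
```

View pics/b4s.png

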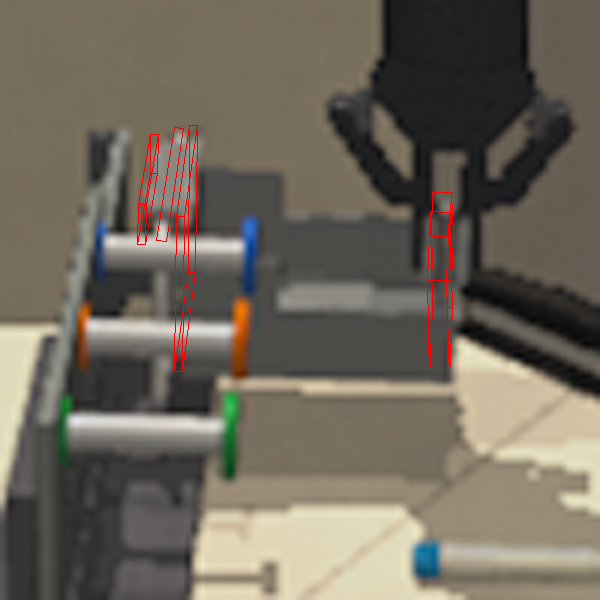

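Request:
{"op": "arm_command", "data": {"plan": [[-1,[0,0,0.2],0],[-1,[0,0,0.3],0],[-1,[0,0,0.4],0],[-1,[0,0,0.4],0]]}}

```text
clock: 9.72
tcp_pos: [463.3, -188.2, 84.5]
ee_rot: [3.141, -0.037, 0.001]
contact_force: [-1.9, 0.3, 1.8]
width: 9.2
```

```bash
python3 - <<'E'
from h import *
for i in range(3): go(); get("side")
E
```

```text
t 9.72 tcp [ 463.3 -188.2   84.5] yaw -0.023 z-axis [ 0.001 -0.    -1.   ] F [-1.9  0.3  1.8] w 9.2 j7 0.05
t 9.77 tcp [ 463.2 -188.2   84.6] yaw -0.023 z-axis [ 0.001 -0.    -1.   ] F [-1.5 -0.6  2. ] w 8.6 j7 0.05
t 9.82 tcp [ 463.2 -188.2   84.6] yaw -0.023 z-axis [ 0.001 -0.    -1.   ] F [-0.4  0.2  2.7] w 9.1 j7 0.05
```

Request:
{"op": "arm_command", "data": {"plan": [[-1,[0,0,0.2],0],[-1,[0,0,0.3],0],[-1,[0,0,0.3],0],[-0.8,[0,0,0.3],0],[-0.5,[0,0,0.3],0],[0,[0,0,0.3],0],[0,[0,0,0.3],0],[0,[0,0,0.3],0],[0,[0,0,0.3],0]]}}

```text
clock: 10.62
tcp_pos: [462.7, -188.1, 81.1]
ee_rot: [-3.141, 0.037, 0.001]
contact_force: [-0.0, 1.1, 0.4]
width: 42.7
```

```bash
python3 - <<'E'
from h import *
go()
s=get("side");crop(s,250,170,110,110,6,"s7")
E
```

```text
t 10.62 tcp [ 462.7 -188.1   81.1] yaw -0.023 z-axis [-0.001  0.    -1.   ] F [-0.   1.1  0.4] w 42.7 j7 0.05
```

View pics/s7.png

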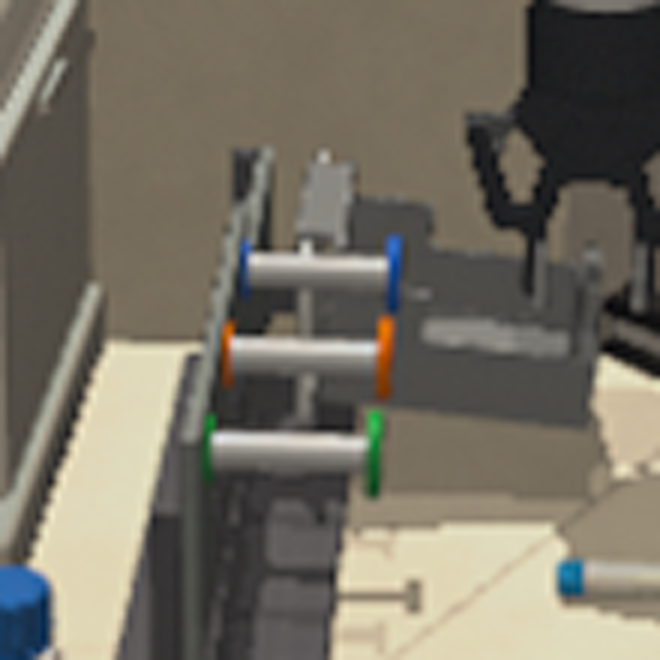

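Request:
{"op": "arm_command", "data": {"plan": [[0,[0,0,-2],0],[0,[0,0,-5],0],[0,[0,0,-9],0],[0,[0,0,-13],0],[0,[0,0,-16],0],[0.5,[0,0,-16],0],[0.5,[0,0,-16],0],[0.5,[0,0,-16],0]]}}

```text
clock: 11.33
tcp_pos: [462.2, -188.1, 240.5]
ee_rot: [-3.141, 0.037, 0.002]
contact_force: [0.4, 0.1, -0.7]
width: 63.9
```

```bash
python3 - <<'E'
from h import *
import pickle
t=get("top","t8");s=get("side","s8")
pickle.dump((t,s),open("f1.pkl","wb"))
crop(t,150,230,140,80,5,"t8a");crop(s,320,240,80,140,5,"s8a");crop(t,380,160,100,80,6,"t8b");
E
```

```text
(no output)
```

View pics/t8a.png

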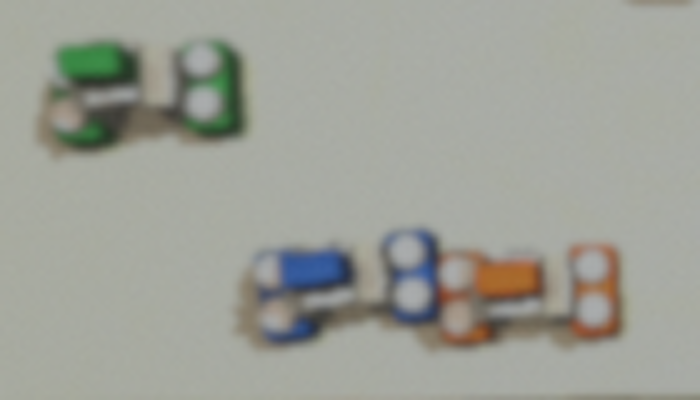

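View pics/s8a.png

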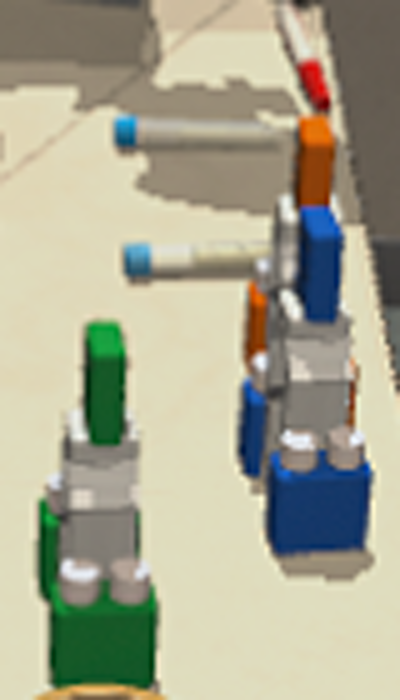

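View pics/t8.png

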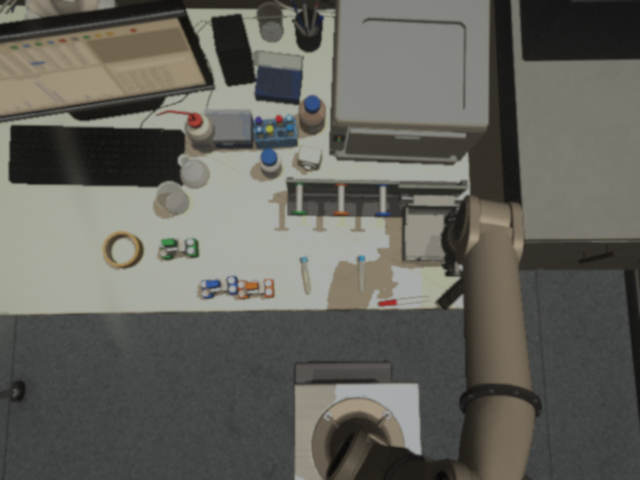

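```bash
cat >> h.py <<'E'
def carrier(d,caps,h,name):
    """caps: 4 px [farx-left, nearx-left, farx-right, nearx-right] in top"""
    P=atz(d,caps,h)[:,:2]; c=P.mean(0); v=(P[0]+P[1]-P[2]-P[3])/2
    th=np.arctan2(-v[0],v[1]); print(name,"centre",c.round(1),"yaw",round(th,3),"legdist",np.linalg.norm(v).round(1),"capdist",np.linalg.norm(P[0]-P[1]).round(1),np.linalg.norm(P[2]-P[3]).round(1))
    return c,th
E
python3 - <<'E'
from h import *
import pickle
t,s=pickle.load(open("f1.pkl","rb"))
A=lambda a:np.array(a)/5+[150,230]
B=lambda a:np.array(a)/5+[320,240]
print(tri(t,A([[270,272],[278,315]]),s,B([[300,438],[347,438]])).round(1))
for h in (60,65):
  carrier(t,A([[270,272],[278,315],[408,252],[413,297]]),h,"blue")
  carrier(t,A([[457,273],[459,317],[593,264],[595,310]]),h,"orange")
  carrier(t,A([[60,75],[67,115],[203,58],[206,103]]),h,"green")
print("tabs",tri(t,A([[312,266],[505,275],[89,58]]),s,B([[321,213],[315,122],[104,327]])).round(1))
E
```

```text
[[403.8 385.3  58.1   2.5]
 [381.8 381.3  55.9   1.7]]
blue centre [396.  348.8] yaw 0.128 legdist 68.8 capdist 22.1 22.9
orange centre [391.4 256.3] yaw 0.048 legdist 68.6 capdist 22.2 23.3
green centre [497.  455.5] yaw 0.096 legdist 71.0 capdist 20.9 23.3
blue centre [395.7 348. ] yaw 0.128 legdist 68.6 capdist 22.1 22.9
orange centre [391.1 255.8] yaw 0.048 legdist 68.4 capdist 22.2 23.2
green centre [496.3 454.4] yaw 0.096 legdist 70.7 capdist 20.9 23.2
tabs [[398.4 348.  156.4   1.1]
 [393.2 257.1 156.7   1.3]
 [499.4 454.8 157.6   2.8]]
```

```bash
python3 - <<'E'
from h import *
for k,n in ((0,"blue"),(102,"orange"),(204,"green")): print(n,place([[-35,k,150]],*STAND).round(1))
go((470,60,235,0.048),(392.7,256.6,200,0.048),(392.7,256.6,119,0.048))
E
```

```text
blue [[598.6 -61.4 150. ]]
orange [[600.9  40.6 150. ]]
green [[603.2 142.5 150. ]]
t 11.43 tcp [ 461.8 -187.9  239.7] yaw -0.023 z-axis [-0.003  0.001 -1.   ] F [-0.7 -0.6 -0.2] w 64.1 j7 0.16
[np.float64(0.24), np.float64(-24.8), np.float64(0.49)] -4.1
[np.float64(-7.93), np.float64(-44.27), np.float64(4.03)] -4.1
[np.float64(-7.91), np.float64(-44.26), np.float64(12.13)] -4.1
```

Request:
{"op": "arm_command", "data": {"plan": [[0.5,[0.2,-3,0],-4.1],[0.5,[0.2,-7,0],-4.1],[0.5,[0.2,-11,0],-4.1],[0.5,[0.2,-15,0],-4.1],[0.5,[0.2,-19,0.2],-4.1],[0.5,[-0.2,-23,0.4],-4.1],[0.5,[-1,-26.5,0.6],-4.1],[0.5,[-2.5,-30,1],-4.1],[0.5,[-4,-33.5,1.5],-4.1],[0.5,[-5.5,-37,2],-4.1],[0.5,[-7,-40.5,3],-4.1],[0.5,[-7.9,-44,4],-4.1],[0.5,[-7.9,-44.3,4],-4.1],[0.5,[-7.9,-44.3,4],-4.1],[0.5,[-7.9,-44.3,4],-4.1],[0.5,[-7.9,-44.3,4],-4.1]]}}

```text
clock: 12.77
tcp_pos: [394.6, 255.0, 200.7]
ee_rot: [3.14, 0.073, -0.002]
contact_force: [0.6, -0.0, 0.8]
width: 63.7
```

```bash
python3 - <<'E'
from h import *
s=get("side");crop(s,320,220,100,120,6,"s9")
go((392.7,256.6,119,0.048))
t=get("top");crop(t,150,230,160,80,5,"t9")
print(((proj(s,[[392.7,256.6,156],[392.7,256.6,119]])-[320,220])*6).round())
E
```

```text
t 12.82 tcp [394.8 254.9 200.9] yaw 0.046 z-axis [-0.001 -0.001 -1.   ] F [-0. -0.  0.] w 64.2 j7 -0.84
[np.float64(-0.2), np.float64(-0.19), np.float64(8.19)] -0.1
[[381. 268.]
 [375. 348.]]
```

View pics/s9.png

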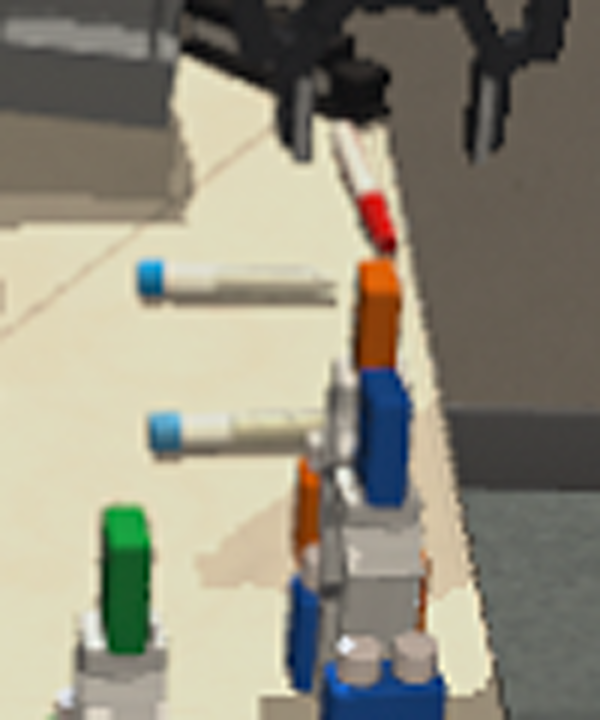

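View pics/t9.png

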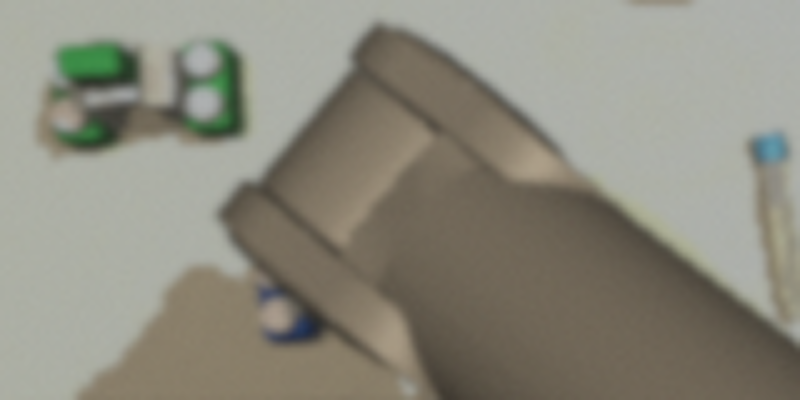

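Request:
{"op": "arm_command", "data": {"plan": [[0.5,[-0.1,-0.1,2.5],0],[0.5,[-0.1,-0.2,5],0],[0.5,[-0.1,-0.2,7.5],0],[0.5,[-0.1,-0.2,8.2],0],[0.5,[-0.1,-0.2,8.2],0],[0.5,[-0.1,-0.2,8.2],0],[-1,[-0.1,-0.2,8.2],0],[-1,[-0.1,-0.2,8.2],0],[-1,[-0.1,-0.2,8.2],0],[-1,[-0.1,-0.2,8.2],0],[-1,[-0.1,-0.2,8.2],0],[-1,[-0.1,-0.2,8.2],0],[-1,[-0.1,-0.2,8.2],0],[-1,[-0.1,-0.2,8.2],0],[-1,[-0.1,-0.2,8.2],0]], "squeeze": 90}}

```text
clock: 14.12
tcp_pos: [394.1, 259.0, 120.2]
ee_rot: [-3.14, -0.075, -0.003]
contact_force: [-0.0, -0.5, 6.7]
width: 14.8
```

```bash
python3 - <<'E'
from h import *
s=get("side");crop(s,320,220,100,120,6,"s10")
go((392.7,256.6,119,0.048))
E
```

```text
t 14.17 tcp [394.1 258.9 120.2] yaw 0.048 z-axis [ 0.002  0.001 -1.   ] F [ 0.4 -0.3  7.7] w 15.0 j7 -0.97
[np.float64(-0.15), np.float64(0.23), np.float64(0.12)] -0.0
```

View pics/s10.png

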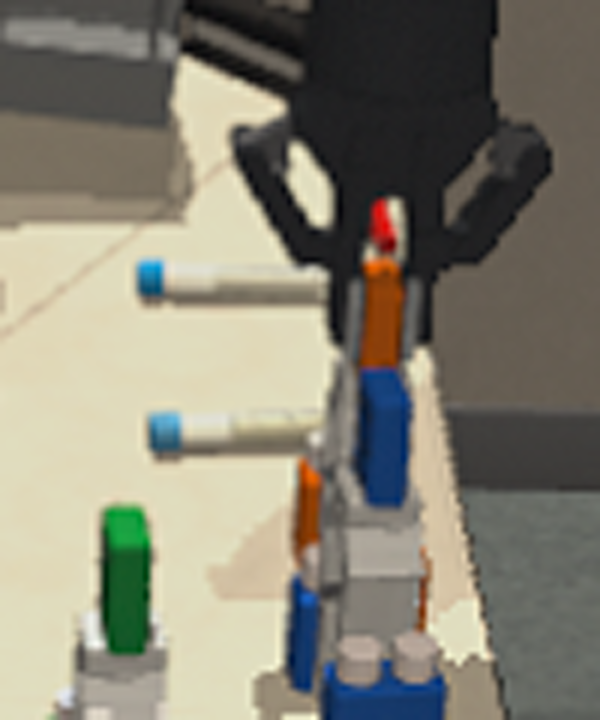

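Request:
{"op": "arm_command", "data": {"plan": [[-1,[0,0,-1],0],[-1,[0,0,-3],0],[-1,[0,0,-6],0],[-1,[0,0,-9],0],[-1,[0,0,-12],0],[-1,[0,0,-15],0],[-1,[0,0,-18],0],[-1,[0,0,-19],0],[-1,[0,0,-19],0],[-1,[0,0,-19],0]]}}

```text
clock: 15.0
tcp_pos: [392.7, 258.1, 308.6]
ee_rot: [3.14, 0.076, -0.001]
contact_force: [0.5, -1.1, -3.6]
width: 14.7
```

```bash
python3 - <<'E'
from h import *
go((500,150,310,-0.0225),(600.9,40.6,310,-0.0225))
s=get("side");crop(s,320,150,100,110,6,"s11")
E
```

```text
t 15.0 tcp [392.7 258.1 308.6] yaw 0.048 z-axis [-0.    -0.001 -1.   ] F [ 0.5 -1.1 -3.6] w 14.7 j7 -0.74
[np.float64(10.2), np.float64(11.31), np.float64(-0.14)] 4.0
[np.float64(19.75), np.float64(22.73), np.float64(-0.13)] 4.0
```

View pics/s11.png

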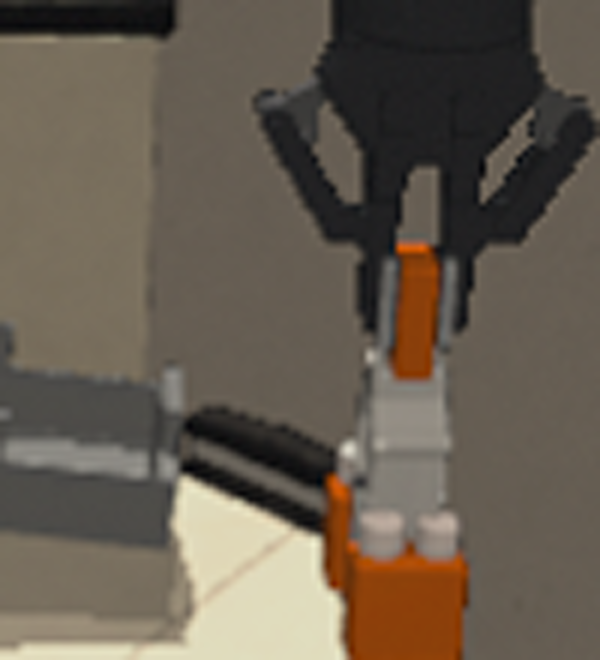

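Request:
{"op": "arm_command", "data": {"plan": [[-1,[1.5,1.7,0],1],[-1,[4,4.5,0],2],[-1,[6.5,7.4,0],3],[-1,[9,10.3,0],4],[-1,[11.5,13.2,0],4],[-1,[14,16,0],4],[-1,[16.5,19,0],4],[-1,[18.5,21.3,0],4],[-1,[19.7,22.7,0],4],[-1,[19.7,22.7,0],4],[-1,[19.7,22.7,0],4],[-1,[19.7,22.7,0],4]]}}

```text
clock: 16.05
tcp_pos: [599.5, 42.3, 307.3]
ee_rot: [-3.141, 0.032, 0.006]
contact_force: [0.0, 0.0, -2.7]
width: 14.9
```

```bash
python3 - <<'E'
from h import *
import pickle
s=get("side");t=get("top")
crop(s,260,120,110,120,6,"s12");crop(t,280,130,120,100,6,"t12")
pickle.dump((t,s),open("f2.pkl","wb"))
go((600.9,40.6,310,-0.0225))
E
```

```text
t 16.15 tcp [599.8  42.8 308.4] yaw -0.019 z-axis [-0.002  0.    -1.   ] F [ 0.6 -0.  -2.7] w 14.8 j7 -0.35
[np.float64(0.12), np.float64(0.22), np.float64(-0.16)] 0.2
```

View pics/s12.png

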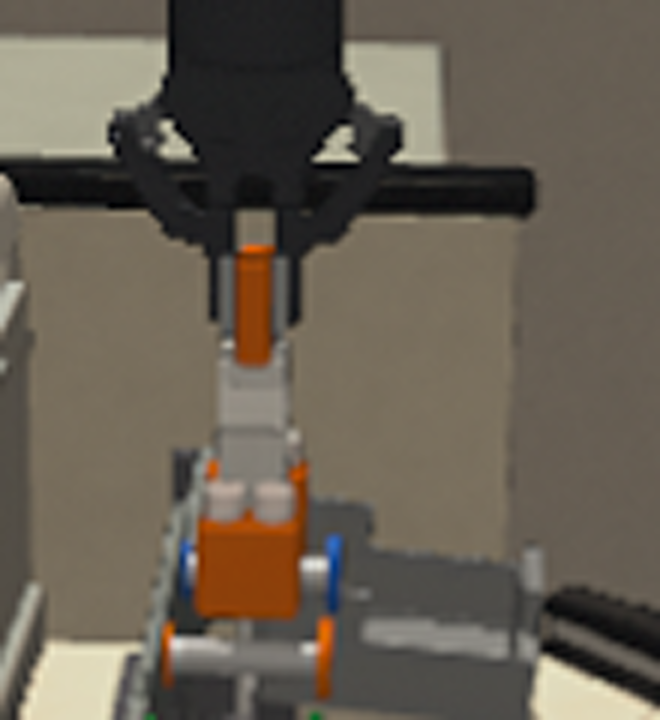

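View pics/t12.png

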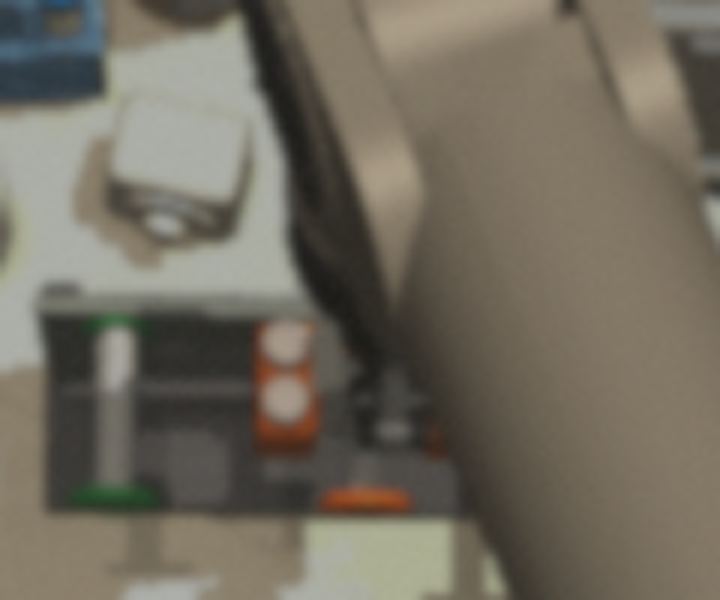

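```bash
python3 - <<'E'
from h import *
import pickle
t,s=pickle.load(open("f2.pkl","rb"))
a=np.array([[287,342],[285,400]])/6+[280,130]; b=np.array([[227,494],[274,494]])/6+[260,120]
P=tri(t,a,s,b);print(P.round(1)); print(atz(t,a,246).round(1))
E
```

```text
[[608.5  74.8 241.5   1. ]
 [586.8  75.8 242.1   1.1]]
[[607.9  74.9 246. ]
 [585.4  76.  246. ]]
```

Request:
{"op": "arm_command", "data": {"plan": [[-1,[0.2,0.1,1.5],0.2],[-1,[0.3,0.1,4],0.2],[-1,[0.3,0.1,6],0.2],[-1,[0.3,0.1,7.5],0.2],[-1,[0.3,0.1,8],0.2],[-1,[0.3,0.1,8],0.2],[-1,[0.3,0.1,8],0.2],[-1,[0.3,0.1,8],0.2]]}}

```text
clock: 16.82
tcp_pos: [604.5, 40.8, 230.8]
ee_rot: [-3.141, 0.038, -0.004]
contact_force: [-0.2, 0.5, -2.8]
width: 15.1
```

```bash
python3 - <<'E'
from h import *
import pickle
s=get("side");t=get("top")
crop(s,260,150,110,110,6,"s13");crop(t,280,130,120,100,6,"t13")
pickle.dump((t,s),open("f2.pkl","wb"))
go()
E
```

```text
t 16.92 tcp [604.5  40.5 230.7] yaw -0.025 z-axis [ 0.002  0.    -1.   ] F [ 0.6 -0.4 -2.5] w 14.8 j7 -0.38
```

View pics/s13.png

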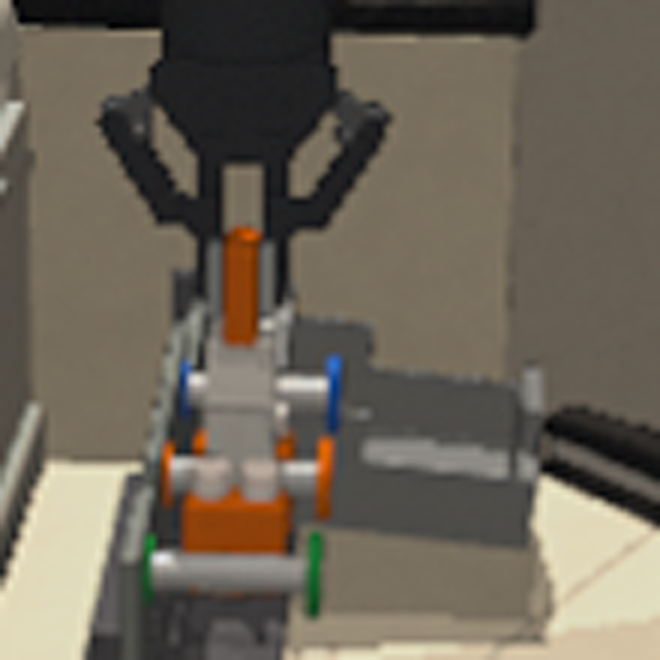

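View pics/t13.png

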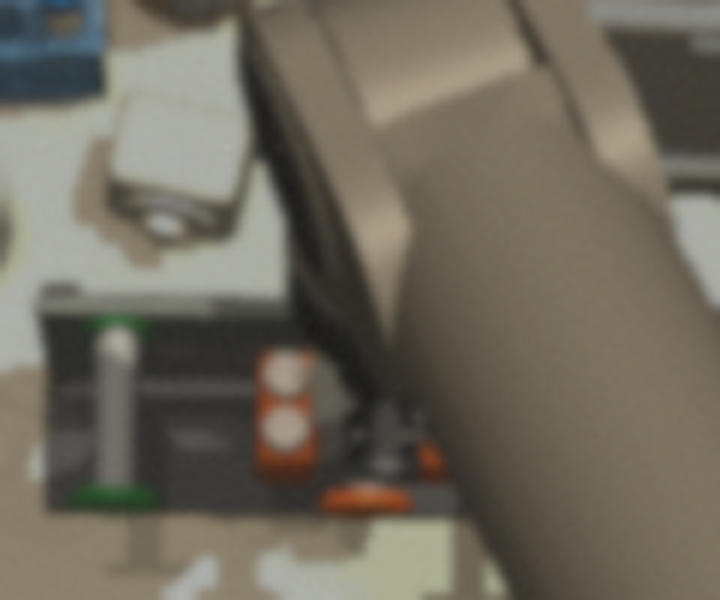

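```bash
python3 - <<'E'
from h import *
import pickle
t,s=pickle.load(open("f2.pkl","rb"))
a=np.array([[287,372],[286,428]])/6+[280,130]; b=np.array([[210,473],[258,473]])/6+[260,150]
P=tri(t,a,s,b);print(P.round(1)); print(atz(t,a,168).round(1))
E
```

```text
[[6.153e+02 7.260e+01 1.640e+02 2.000e-01]
 [5.930e+02 7.320e+01 1.646e+02 1.500e+00]]
[[614.5  72.7 168. ]
 [591.4  73.4 168. ]]
```

Request:
{"op": "arm_command", "data": {"plan": [[-1,[-0.2,-0.12,0.3],0],[-1,[-0.2,-0.12,1],0],[-1,[-0.2,-0.12,2],0],[-1,[-0.2,-0.12,3],0],[-1,[-0.2,-0.12,3.8],0],[-1,[-0.2,-0.12,4.3],0],[-1,[-0.2,-0.12,4.5],0],[-1,[-0.2,-0.12,4.5],0]]}}

```text
clock: 17.58
tcp_pos: [601.2, 42.2, 183.3]
ee_rot: [-3.141, 0.038, 0.003]
contact_force: [-0.1, -0.2, -2.4]
width: 15.3
```

Request:
{"op": "arm_command", "data": {"plan": [[-1,[0,0,0.2],0],[-1,[0,0,0.4],0],[-1,[0,0,0.5],0],[-1,[0,0,0.5],0]]}}

```text
clock: 17.92
tcp_pos: [602.5, 41.8, 182.1]
ee_rot: [3.141, -0.039, 0.003]
contact_force: [-6.0, -2.0, 13.9]
width: 14.9
```

```bash
python3 - <<'E'
from h import *
s=get("side");go()
crop(s,260,150,110,110,6,"s14");go()
E
```

```text
t 17.97 tcp [602.5  41.9 182.1] yaw -0.025 z-axis [ 0.002 -0.    -1.   ] F [-5.6 -2.1 14.8] w 15.1 j7 -0.41
t 17.97 tcp [602.5  41.9 182.1] yaw -0.025 z-axis [ 0.002 -0.    -1.   ] F [-5.6 -2.1 14.8] w 15.1 j7 -0.41
```

View pics/s14.png

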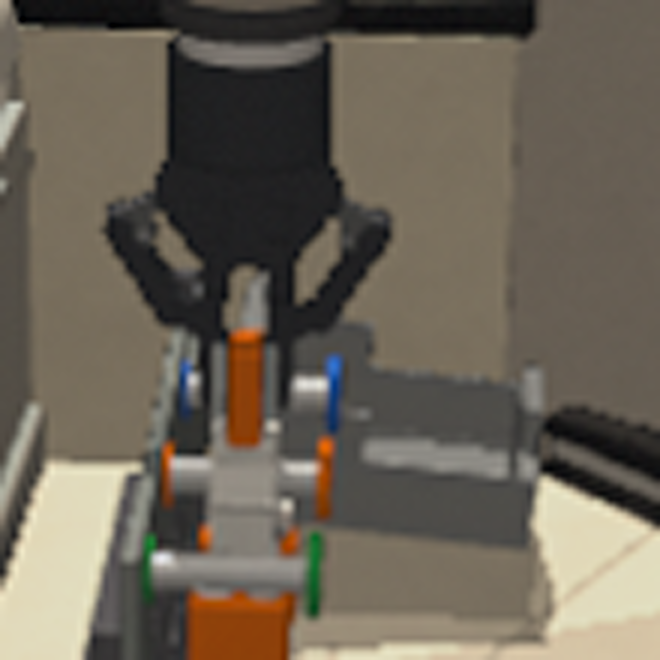

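Request:
{"op": "arm_command", "data": {"plan": [[-1,[0,0,0.3],0],[-1,[0,0,0.6],0],[-1,[0,0,0.6],0]]}}

```text
clock: 18.22
tcp_pos: [602.9, 42.1, 181.8]
ee_rot: [3.139, -0.04, 0.006]
contact_force: [-21.5, -5.5, 52.9]
width: 14.6
```

```bash
python3 - <<'E'
from h import *
go()
E
```

```text
t 18.22 tcp [602.9  42.1 181.8] yaw -0.025 z-axis [ 0.004 -0.002 -1.   ] F [-21.5  -5.5  52.9] w 14.6 j7 -0.42
```

Request:
{"op": "arm_command", "data": {"plan": [[-1,[0,0,-0.5],0],[-1,[0,0,-0.9],0],[-0.5,[0,0,-0.9],0],[0.3,[0,0,-0.9],0],[0.3,[0,0,-0.9],0],[0.3,[0,0,-0.9],0],[0.3,[0,0,-1.2],0],[0.3,[0,0,-3],0],[0.3,[0,0,-6],0],[0.3,[0,0,-9],0],[0.3,[0,0,-11],0],[0.3,[-1,-3,-11],0],[0.3,[-4,-6,-11],0],[0.3,[-7,-9,-11],0],[0.3,[-9,-12,-11],0]]}}

```text
clock: 19.47
tcp_pos: [512.8, 164.7, 283.3]
ee_rot: [3.141, -0.04, -0.001]
contact_force: [1.1, -0.1, -0.2]
width: 55.6
```

```bash
python3 - <<'E'
from h import *
import pickle
s=get("side");t=get("top")
pickle.dump((t,s),open("f2.pkl","wb"))
go()
crop(s,260,180,110,110,6,"s15");crop(t,280,130,120,100,6,"t15");cv2.imwrite("pics/t15f.png",t["img"])
E
```

```text
t 19.57 tcp [510.9 170.5 284.1] yaw -0.014 z-axis [-0.     0.002 -1.   ] F [-0.1  0.3  0.8] w 55.3 j7 -0.6
```

View pics/s15.png

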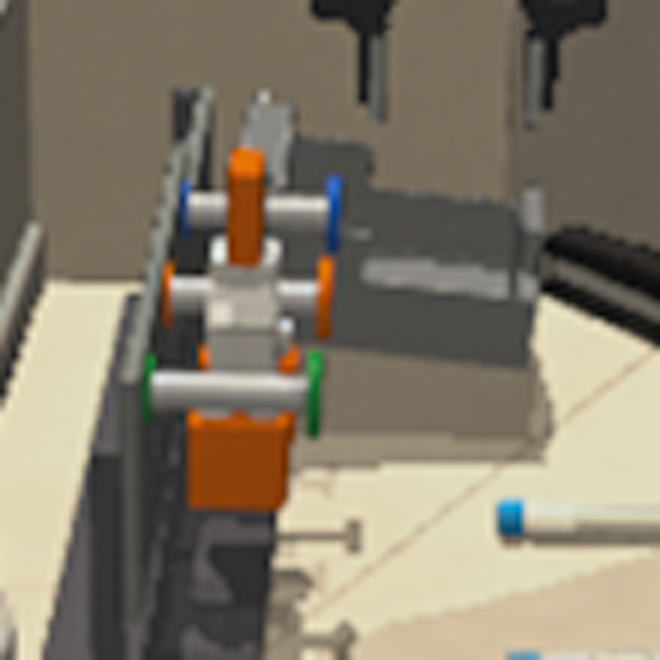

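View pics/t15f.png

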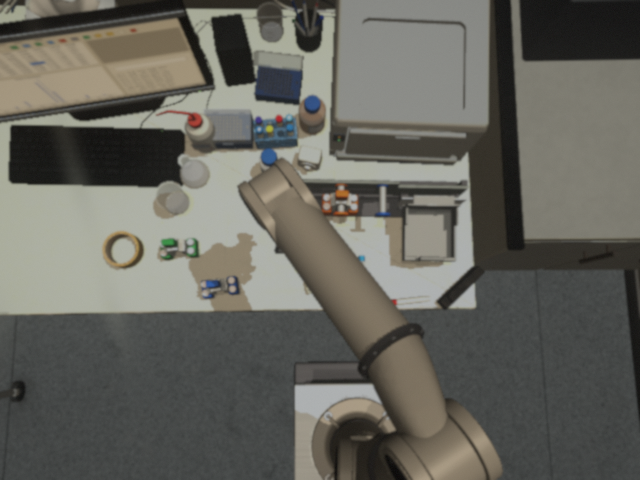

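```bash
python3 - <<'E'
from h import *
import pickle
t,s=pickle.load(open("f2.pkl","rb"))
crop(t,190,265,60,45,12,"t16"); crop(t,390,170,90,100,6,"t16b")
E
```

```text
(no output)
```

View pics/t16.png

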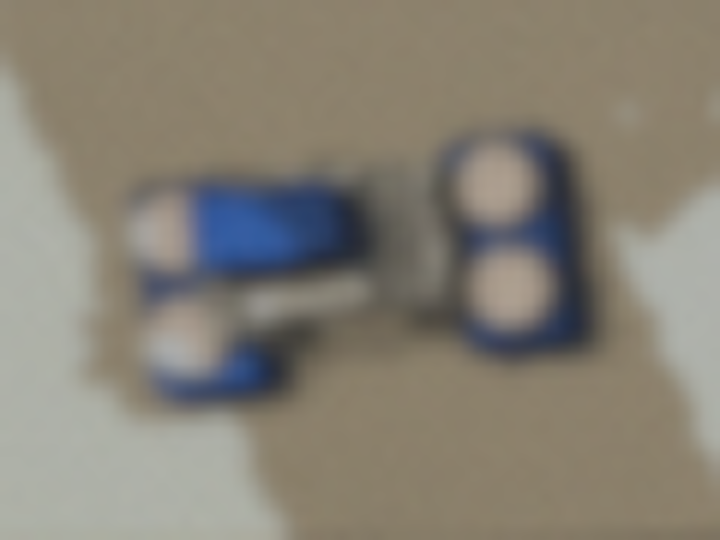

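View pics/t16b.png

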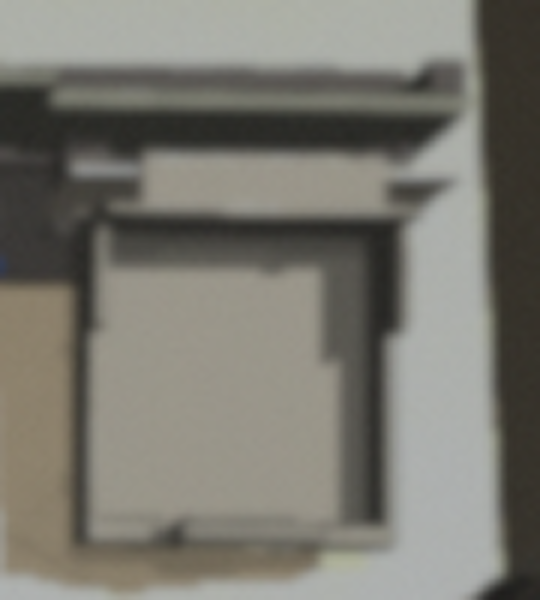

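```bash
python3 - <<'E'
from h import *
import pickle
t,s=pickle.load(open("f2.pkl","rb"))
A=np.array([[168,232],[188,336],[498,185],[512,290]])/12+[190,265]
carrier(t,A,58,"blue")
print("tab",atz(t,np.array([[265,225]])/12+[190,265],156))
go((430,310,215,0.128),(397.5,348,205,0.128),(397.5,348,119,0.128))
E
```

```text
blue centre [396.3 349. ] yaw 0.131 legdist 68.8 capdist 22.4 22.4
tab [[396.57815025 348.8805118  156.        ]]
t 19.57 tcp [510.9 170.5 284.1] yaw -0.014 z-axis [-0.     0.002 -1.   ] F [-0.1  0.3  0.8] w 55.3 j7 -0.6
[np.float64(-8.29), np.float64(-13.81), np.float64(6.95)] -8.2
[np.float64(-11.59), np.float64(-17.56), np.float64(7.96)] -8.2
[np.float64(-11.59), np.float64(-17.54), np.float64(16.56)] -8.2
```

Request:
{"op": "arm_command", "data": {"plan": [[0.5,[-2,-3,1],-2],[0.5,[-4.5,-6.5,2.5],-4],[0.5,[-6.5,-10,4.5],-6],[0.5,[-8.5,-13.5,6.5],-8.2],[0.5,[-10.5,-16,7.9],-8.2],[0.5,[-11.6,-17.6,7.9],-8.2],[0.5,[-11.6,-17.6,7.9],-8.2],[0.5,[-11.6,-17.6,7.9],-8.2],[0.5,[-11.6,-17.6,7.9],-8.2],[0.5,[-11.6,-17.6,7.9],-8.2]]}}

```text
clock: 20.4
tcp_pos: [404.8, 341.2, 204.5]
ee_rot: [3.136, 0.181, 0.001]
contact_force: [-0.7, -0.3, 0.5]
width: 64.1
```

```bash
python3 - <<'E'
from h import *
get("side")
go((396.8,348.8,119,0.13))
s=get("side");crop(s,320,220,100,120,5,"s17")
E
```

```text
t 20.45 tcp [404.8 341.3 204.5] yaw 0.115 z-axis [ 0.001 -0.    -1.   ] F [ 0.2 -0.3  0.5] w 63.9 j7 -0.94
[np.float64(-0.71), np.float64(-0.84), np.float64(8.55)] -0.9
```

View pics/s17.png

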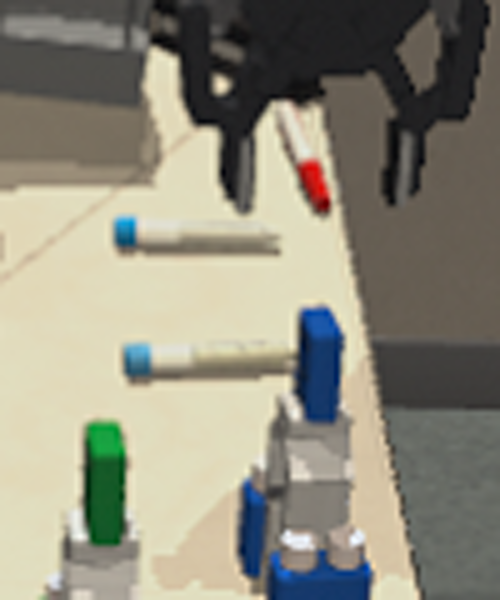

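Request:
{"op": "arm_command", "data": {"plan": [[0.5,[-0.7,-0.8,0],-0.9],[0.5,[-0.7,-0.8,1],-0.9],[0.5,[-0.7,-0.8,2],-0.9],[0.5,[-0.7,-0.8,2],-0.9],[0.5,[-0.7,-0.8,2],-0.9]]}}

```text
clock: 20.92
tcp_pos: [395.0, 349.0, 183.1]
ee_rot: [3.133, 0.21, -0.003]
contact_force: [-0.5, -0.2, 0.4]
width: 64.2
```

```bash
python3 - <<'E'
from h import *
go((396.8,348.8,119,0.13))
E
```

```text
t 20.92 tcp [395.  349.  183.1] yaw 0.134 z-axis [-0.002 -0.002 -1.   ] F [-0.5 -0.2  0.4] w 64.2 j7 -0.97
[np.float64(0.19), np.float64(0.03), np.float64(6.41)] 0.2
```

Request:
{"op": "arm_command", "data": {"plan": [[0.5,[0.1,0,2],0],[0.5,[0.1,0,4.5],0],[0.5,[0.1,0,6.4],0],[0.5,[0.1,0,6.4],0],[0.5,[0.1,0,6.4],0],[0.5,[0.1,0,6.4],0],[-1,[0.1,0,6.4],0],[-1,[0.1,0,6.4],0],[-1,[0.1,0,6.4],0],[-1,[0.1,0,6.4],0],[-1,[0.1,0,6.4],0],[-1,[0.1,0,6.4],0],[-1,[0.1,0,6.4],0],[-1,[0.1,0,6.4],0]]}}

```text
clock: 22.08
tcp_pos: [396.9, 350.1, 120.9]
ee_rot: [-3.134, -0.21, -0.002]
contact_force: [0.6, -1.4, 5.1]
width: 15.1
```

```bash
python3 - <<'E'
from h import *
go((396.8,348.8,119,0.13))
s=get("side");crop(s,320,220,100,120,5,"s18")
E
```

```text
t 22.08 tcp [396.9 350.1 120.9] yaw 0.134 z-axis [ 0.001  0.    -1.   ] F [ 0.6 -1.4  5.1] w 15.1 j7 -1.04
[np.float64(-0.03), np.float64(0.12), np.float64(0.19)] 0.2
```

View pics/s18.png

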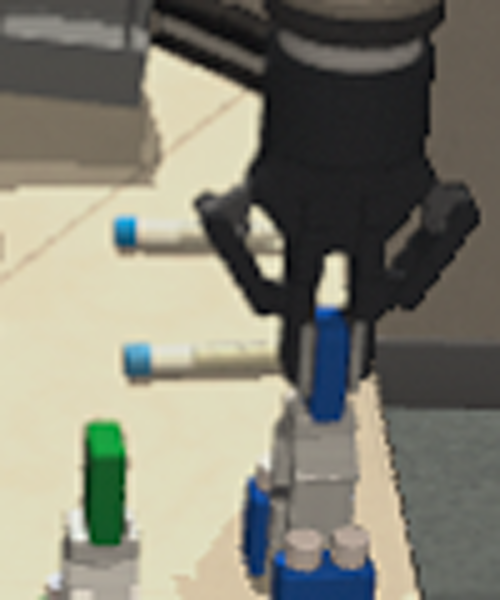

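Request:
{"op": "arm_command", "data": {"plan": [[-1,[0,0,-1],0],[-1,[0,0,-3],0],[-1,[0,0,-6],0],[-1,[0,0,-9],0],[-1,[0,0,-12],0],[-1,[0,0,-15],0],[-1,[0,0,-18],0],[-1,[0,0,-19.3],0],[-1,[0,0,-19.3],0],[-1,[0,0,-19.3],0]]}}

```text
clock: 22.97
tcp_pos: [396.1, 349.6, 313.3]
ee_rot: [3.134, 0.21, 0.0]
contact_force: [-0.8, -0.8, -2.3]
width: 15.0
```

```bash
python3 - <<'E'
from h import *
go((485,150,312,-0.0225),(490,-40,312,-0.0225),(598.3,-60.5,312,-0.0225))
E
```

```text
t 22.97 tcp [396.1 349.6 313.3] yaw 0.134 z-axis [ 0. -0. -1.] F [-0.8 -0.8 -2.3] w 15.0 j7 -0.86
[np.float64(6.14), np.float64(20.96), np.float64(0.13)] 9.0
[np.float64(4.1), np.float64(39.86), np.float64(0.13)] 9.0
[np.float64(14.56), np.float64(43.34), np.float64(0.14)] 9.0
```

Request:
{"op": "arm_command", "data": {"plan": [[-1,[1,2,0.1],2],[-1,[2,5,0.1],3],[-1,[3,8.5,0.1],4],[-1,[4,12,0.1],5],[-1,[5,15.5,0.1],6],[-1,[5.8,19,0.1],7],[-1,[5.8,22.5,0.1],8],[-1,[5.4,26,0.1],9],[-1,[5,29.5,0.1],9],[-1,[4.6,33,0.1],9],[-1,[4.3,36.5,0.1],9],[-1,[4.2,39.5,0.1],9],[-1,[5.5,41.5,0.1],9],[-1,[8.5,42.5,0.1],9],[-1,[11.5,43,0.1],9],[-1,[14.5,43.3,0.1],9],[-1,[14.5,43.3,0.1],9],[-1,[14.5,43.3,0.1],9],[-1,[14.5,43.3,0.1],9],[-1,[14.5,43.3,0.1],9]]}}

```text
clock: 24.63
tcp_pos: [596.5, -59.9, 311.2]
ee_rot: [3.141, -0.036, -0.004]
contact_force: [0.3, 0.6, -2.4]
width: 15.2
```

```bash
python3 - <<'E'
from h import *
import pickle
go((598.3,-60.5,312,-0.0225))
s=get("side");t=get("top")
pickle.dump((t,s),open("f2.pkl","wb"))
go((598.3,-60.5,312,-0.0225))
crop(s,260,100,110,120,6,"s19");crop(t,320,140,120,100,6,"t19")
E
```

```text
t 24.63 tcp [596.5 -59.9 311.2] yaw -0.023 z-axis [-0.003 -0.    -1.   ] F [ 0.3  0.6 -2.4] w 15.2 j7 -0.14
[np.float64(0.19), np.float64(0.05), np.float64(-0.08)] -0.0
t 24.73 tcp [596.9 -60.1 312.2] yaw -0.023 z-axis [-0.001 -0.    -1.   ] F [ 0.  -0.3 -2.1] w 15.0 j7 -0.14
[np.float64(0.14), np.float64(0.04), np.float64(0.02)] -0.0
```

View pics/s19.png

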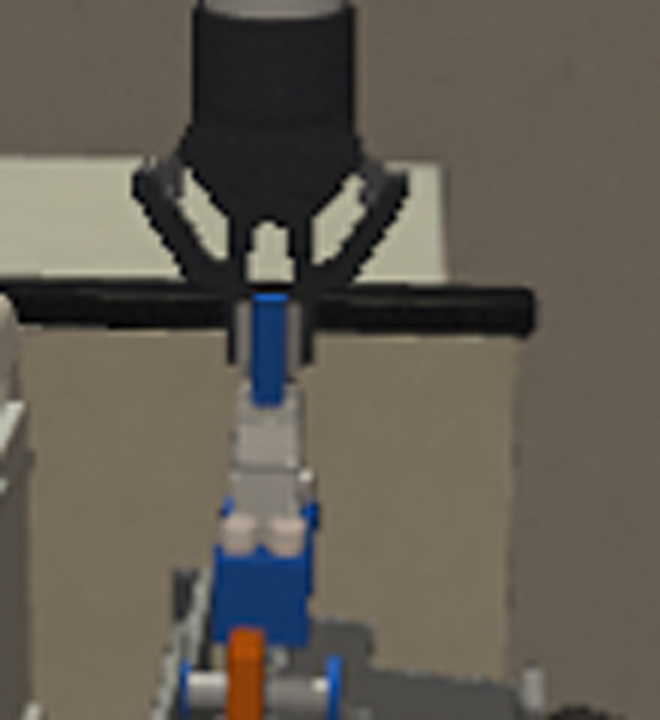

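View pics/t19.png

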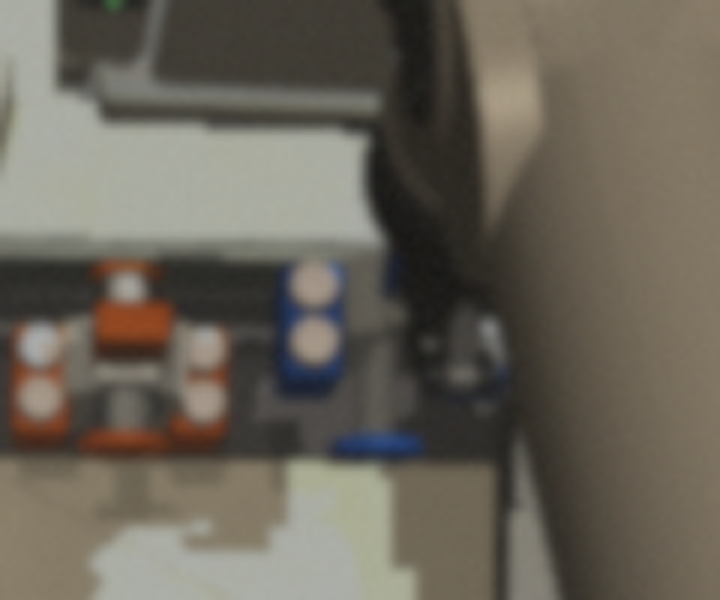

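```bash
python3 - <<'E'
from h import *
import pickle
t,s=pickle.load(open("f2.pkl","rb"))
a=np.array([[316,286],[314,341]])/6+[320,140]; b=np.array([[241,529],[288,529]])/6+[260,100]
P=tri(t,a,s,b);print(P.round(1)); print(atz(t,a,247).round(1))
carrier(t,np.array([[41,343],[40,399],[207,348],[205,401]])/6+[320,140],57+62,"orange")
E
```

```text
[[ 6.060e+02 -2.780e+01  2.439e+02  5.000e-01]
 [ 5.842e+02 -2.640e+01  2.449e+02  6.000e-01]]
[[605.4 -27.4 247. ]
 [584.1 -26.2 247. ]]
orange centre [599.8  39.8] yaw -0.028 legdist 68.9 capdist 23.8 22.5
```

Request:
{"op": "arm_command", "data": {"plan": [[-1,[0.2,0.1,1.5],0],[-1,[0.4,0.1,4],0],[-1,[0.4,0.1,6],0],[-1,[0.4,0.1,7.5],0],[-1,[0.4,0.1,8],0],[-1,[0.4,0.1,8],0],[-1,[0.4,0.1,8],0],[-1,[0.4,0.1,8],0]]}}

```text
clock: 25.4
tcp_pos: [602.6, -61.0, 233.9]
ee_rot: [3.141, -0.037, 0.004]
contact_force: [-1.1, -0.3, -1.6]
width: 15.2
```

```bash
python3 - <<'E'
from h import *
import pickle
s=get("side");t=get("top")
pickle.dump((t,s),open("f2.pkl","wb"))
go((598.3,-60.5,312,-0.0225))
crop(t,350,160,60,60,10,"t20")
E
```

```text
t 25.5 tcp [602.6 -61.1 233.7] yaw -0.023 z-axis [ 0.002 -0.    -1.   ] F [ 0.6  0.4 -1.2] w 14.9 j7 -0.17
[np.float64(-0.41), np.float64(-0.05), np.float64(-7.83)] -0.1
```

View pics/t20.png

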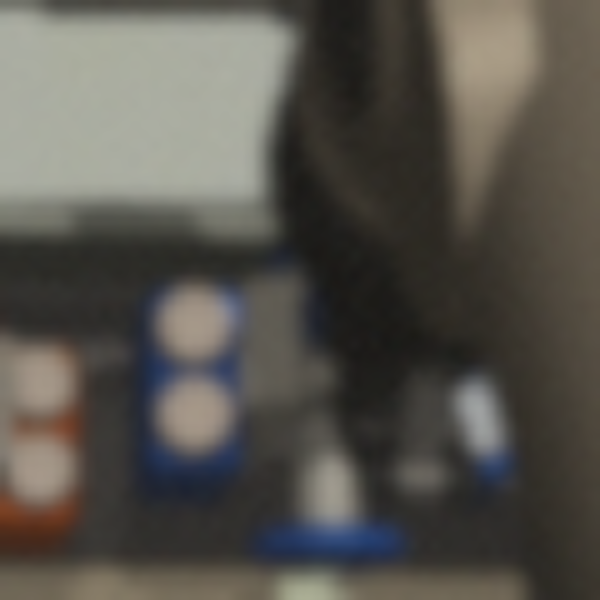

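```bash
python3 - <<'E'
from h import *
import pickle
t,s=pickle.load(open("f2.pkl","rb"))
print(atz(t,np.array([[194,320],[194,412]])/10+[350,160],170).round(1))
E
```

```text
[[613.3 -27.7 170. ]
 [590.6 -27.2 170. ]]
```

Request:
{"op": "arm_command", "data": {"plan": [[-1,[-0.2,0,0.3],0],[-1,[-0.2,0,1],0],[-1,[-0.2,0,2],0],[-1,[-0.2,0,3],0],[-1,[-0.2,0,4],0],[-1,[-0.2,0,4.7],0],[-1,[-0.2,0,5.1],0],[-1,[-0.2,0,5.4],0],[-1,[-0.2,0,5.7],0],[-1,[-0.2,0,5.7],0]]}}

```text
clock: 26.33
tcp_pos: [600.4, -60.6, 182.2]
ee_rot: [3.139, -0.037, 0.003]
contact_force: [-19.9, -1.1, 50.9]
width: 14.7
```

Request:
{"op": "arm_command", "data": {"plan": [[-1,[0,0,-0.4],0],[-1,[0,0,-0.6],0],[-0.5,[0,0,-0.6],0],[0.3,[0,0,-0.6],0],[0.3,[0,0,-0.6],0],[0.3,[0,0,-0.6],0],[0.3,[0,0,-1],0],[0.3,[0,0,-3],0],[0.3,[0,0,-6],0],[0.3,[0,0,-9],0],[0.3,[0,0,-12],0],[0.3,[-2,-2,-12],0],[0.3,[-5,-5,-12],0],[0.3,[-8,-8,-12],0],[0.3,[-10,-12,-12],0],[0.3,[-10,-16,-12],0],[0.3,[-10,-20,-12],0],[0.3,[-10,-24,-12],0]]}}

```text
clock: 27.83
tcp_pos: [504.9, 183.1, 296.0]
ee_rot: [3.141, -0.037, 0.002]
contact_force: [1.6, 0.3, 0.3]
width: 55.3
```

```bash
python3 - <<'E'
from h import *
import pickle
s=get("side");t=get("top")
pickle.dump((t,s),open("f2.pkl","wb"))
go()
crop(s,260,170,110,110,6,"s21");crop(t,150,225,60,45,12,"t21");cv2.imwrite("pics/t21f.png",t["img"])
E
```

```text
t 27.93 tcp [503.8 189.6 296.1] yaw -0.012 z-axis [ 0.     0.005 -1.   ] F [-0.9  0.1  0.2] w 55.8 j7 -0.62
```

View pics/s21.png

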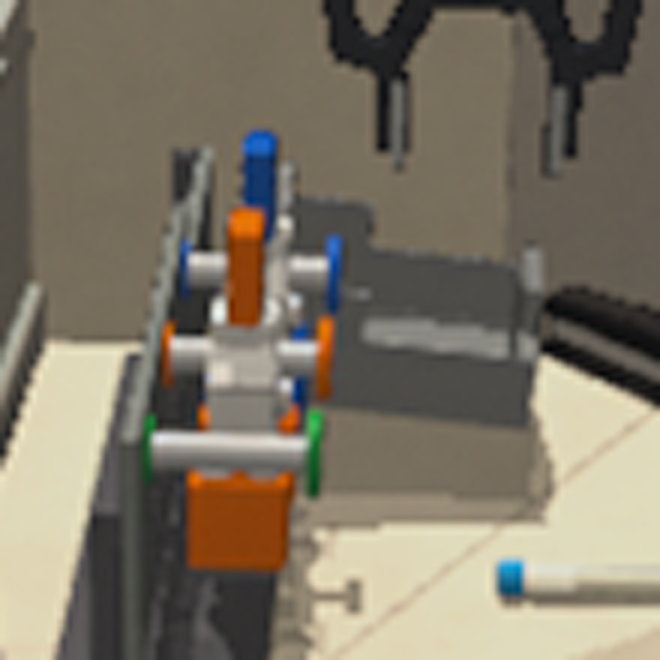

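View pics/t21.png

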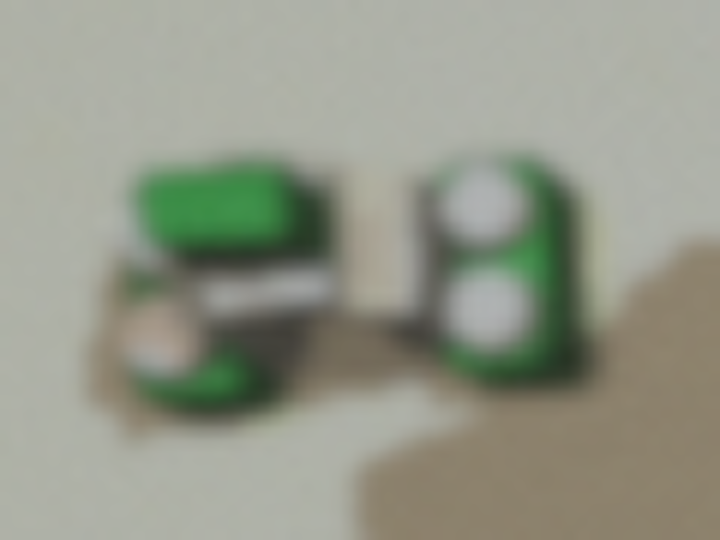

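View pics/t21f.png

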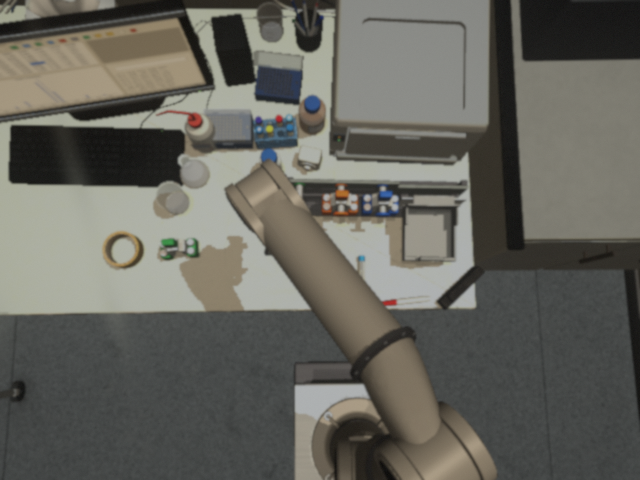

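```bash
python3 - <<'E'
from h import *
import pickle
t,s=pickle.load(open("f2.pkl","rb"))
A=np.array([[484,202],[490,310],[163,335]])/12+[150,225]
P=atz(t,A,58)[:,:2];print(P.round(1))
v=P[2]-P[1];th=np.arctan2(-v[0],v[1]);print(np.linalg.norm(v),th)
c=(P[2]+P[0])/2;print("c",c)
print("tab",atz(t,np.array([[216,207]])/12+[150,225],156))
go((497.5,455,205,th),(497.5,455,119,th))
E
```

```text
[[511.7 422.3]
 [488.5 420.5]
 [483.8 488.8]]
68.47862948122419 0.06897608797332846
c [497.71907954 455.53614247]
tab [[496.62669595 454.74473864 156.        ]]
t 27.93 tcp [503.8 189.6 296.1] yaw -0.012 z-axis [ 0.     0.005 -1.   ] F [-0.9  0.1  0.2] w 55.8 j7 -0.62
[np.float64(-0.95), np.float64(-26.49), np.float64(9.23)] -4.6
[np.float64(-0.95), np.float64(-26.45), np.float64(17.83)] -4.6
```

Request:
{"op": "arm_command", "data": {"plan": [[0.5,[0,-3,1],-1],[0.5,[0,-6,2],-2],[0.5,[0,-9.5,3.5],-3],[0.5,[0,-13,5],-4],[0.5,[0,-16.5,6.5],-5],[0.5,[-0.5,-20,8],-5],[0.5,[-0.9,-23.5,9],-5],[0.5,[-0.9,-26.5,9],-5],[0.5,[-0.9,-26.5,9],-5],[0.5,[-0.9,-26.5,9],-5],[0.5,[-0.9,-26.5,9],-5],[0.5,[-0.9,-26.5,9],-5]]}}

```text
clock: 28.93
tcp_pos: [503.8, 444.5, 205.3]
ee_rot: [3.139, 0.097, 0.001]
contact_force: [0.7, 0.6, -0.2]
width: 64.0
```

```bash
python3 - <<'E'
from h import *
get("side");get("side")
go((497.3,455.2,119,0.075))
E
```

```text
t 29.03 tcp [503.7 444.6 205.6] yaw 0.062 z-axis [ 0.001 -0.001 -1.   ] F [-0.3 -0.   0.3] w 64.0 j7 -1.01
[np.float64(-0.58), np.float64(-1.1), np.float64(8.66)] -0.8
```

Request:
{"op": "arm_command", "data": {"plan": [[0.5,[-0.6,-1.1,0.5],-0.8],[0.5,[-0.6,-1.1,1.5],-0.8],[0.5,[-0.6,-1.1,2],-0.8],[0.5,[-0.6,-1.1,2],-0.8],[0.5,[-0.6,-1.1,2],-0.8]]}}

```text
clock: 29.45
tcp_pos: [495.8, 456.4, 184.4]
ee_rot: [3.138, 0.122, -0.002]
contact_force: [-0.5, 0.7, 0.6]
width: 64.3
```

```bash
python3 - <<'E'
from h import *
s=get("side");crop(s,300,220,100,120,5,"s22")
go((497.3,455.2,119,0.075))
E
```

```text
t 29.5 tcp [496.1 456.6 184.9] yaw 0.078 z-axis [-0.    -0.001 -1.   ] F [-0.4  0.4  0.8] w 63.9 j7 -1.03
[np.float64(0.11), np.float64(0.15), np.float64(6.59)] 0.2
```

View pics/s22.png

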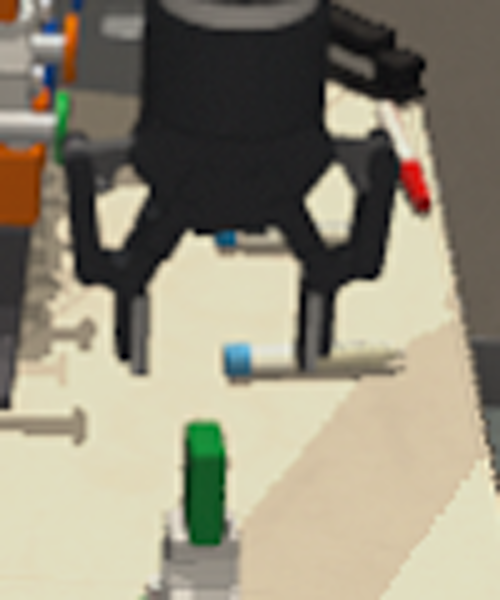

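```bash
python3 - <<'E'
from h import *
s=get("side")
for z in (197,184,156,110): print(z,((proj(s,[[497.3,455.2,z]])-[300,220])*5).round(1))
for x in (485,490,505): print(x,((proj(s,[[x,455.2,156]])-[300,220])*5).round(1))
E
```

```text
197 [[215.7 347.4]]
184 [[214.5 374.3]]
156 [[212.  431.4]]
110 [[208.  522.6]]
485 [[240.9 432. ]]
490 [[229.2 431.7]]
505 [[193.9 431. ]]
```

Request:
{"op": "arm_command", "data": {"plan": [[0.5,[0.35,0.1,2],0],[0.5,[0.35,0.1,4.5],0],[0.5,[0.35,0.1,6.5],0],[0.5,[0.35,0.1,6.5],0],[0.5,[0.35,0.1,6.5],0],[0.5,[0.35,0.1,6.5],0],[-1,[0.35,0.1,6.5],0],[-1,[0.35,0.1,6.5],0],[-1,[0.35,0.1,6.5],0],[-1,[0.35,0.1,6.5],0],[-1,[0.35,0.1,6.5],0],[-1,[0.35,0.1,6.5],0],[-1,[0.35,0.1,6.5],0],[-1,[0.35,0.1,6.5],0]]}}

```text
clock: 30.72
tcp_pos: [500.3, 456.7, 121.2]
ee_rot: [-3.138, -0.122, -0.002]
contact_force: [1.3, -0.3, 5.2]
width: 14.7
```

```bash
python3 - <<'E'
from h import *
go((497.3,455.2,119,0.075))
s=get("side");crop(s,300,260,100,120,5,"s23")
E
```

```text
t 30.72 tcp [500.3 456.7 121.2] yaw 0.078 z-axis [ 0.001  0.001 -1.   ] F [ 1.3 -0.3  5.2] w 14.7 j7 -1.06
[np.float64(-0.31), np.float64(0.12), np.float64(0.22)] 0.2
```

View pics/s23.png

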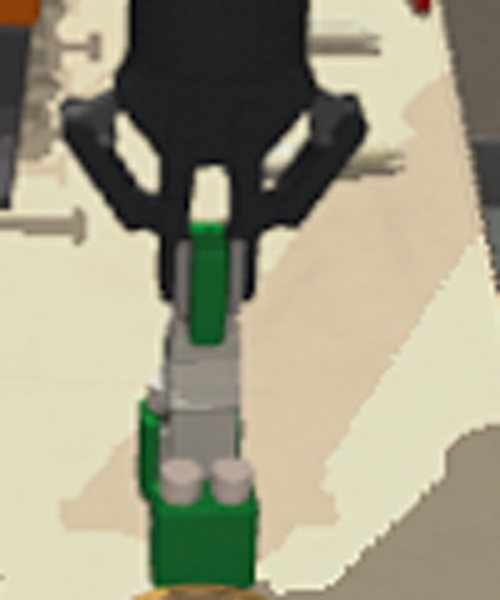

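Request:
{"op": "arm_command", "data": {"plan": [[-1,[0,0,-1],0],[-1,[0,0,-3],0],[-1,[0,0,-6],0],[-1,[0,0,-9],0],[-1,[0,0,-12],0],[-1,[0,0,-15],0],[-1,[0,0,-18],0],[-1,[0,0,-19.3],0],[-1,[0,0,-19.3],0],[-1,[0,0,-19.3],0]]}}

```text
clock: 31.6
tcp_pos: [499.2, 456.0, 312.4]
ee_rot: [3.138, 0.123, -0.001]
contact_force: [-0.1, -0.4, -3.4]
width: 14.8
```

```bash
python3 - <<'E'
from h import *
go((520,250,312,-0.0225),(602.5,143,312,-0.0225))
E
```

```text
t 31.6 tcp [499.2 456.  312.4] yaw 0.078 z-axis [-0.001 -0.001 -1.   ] F [-0.1 -0.4 -3.4] w 14.8 j7 -0.97
[np.float64(0.47), np.float64(20.7), np.float64(0.06)] 5.8
[np.float64(7.86), np.float64(32.01), np.float64(0.06)] 5.8
```

Request:
{"op": "arm_command", "data": {"plan": [[-1,[0,2,0],1],[-1,[0,5,0],2],[-1,[0.1,8.5,0],3],[-1,[0.2,12,0],4],[-1,[0.3,15.5,0],5],[-1,[0.5,19,0],5.8],[-1,[1.5,22,0],5.8],[-1,[3.5,25,0],5.8],[-1,[5.5,28,0],5.8],[-1,[7.2,30.5,0],5.8],[-1,[7.8,32,0],5.8],[-1,[7.8,32,0],5.8],[-1,[7.8,32,0],5.8],[-1,[7.8,32,0],5.8],[-1,[7.8,32,0],5.8]]}}

```text
clock: 32.85
tcp_pos: [600.9, 144.9, 312.2]
ee_rot: [-3.141, 0.032, 0.003]
contact_force: [0.1, 0.6, -2.2]
width: 14.9
```

```bash
python3 - <<'E'
from h import *
import pickle
get("side");go((602.5,143,312,-0.0225))
s=get("side");t=get("top")
pickle.dump((t,s),open("f2.pkl","wb"))
crop(s,260,130,110,120,6,"s24");crop(t,260,150,100,80,8,"t24")
E
```

```text
t 32.9 tcp [601.2 144.9 312.7] yaw -0.021 z-axis [-0.001  0.    -1.   ] F [-0.2 -0.1 -1.6] w 14.9 j7 -0.52
[np.float64(0.14), np.float64(0.19), np.float64(0.07)] 0.1
```

View pics/s24.png

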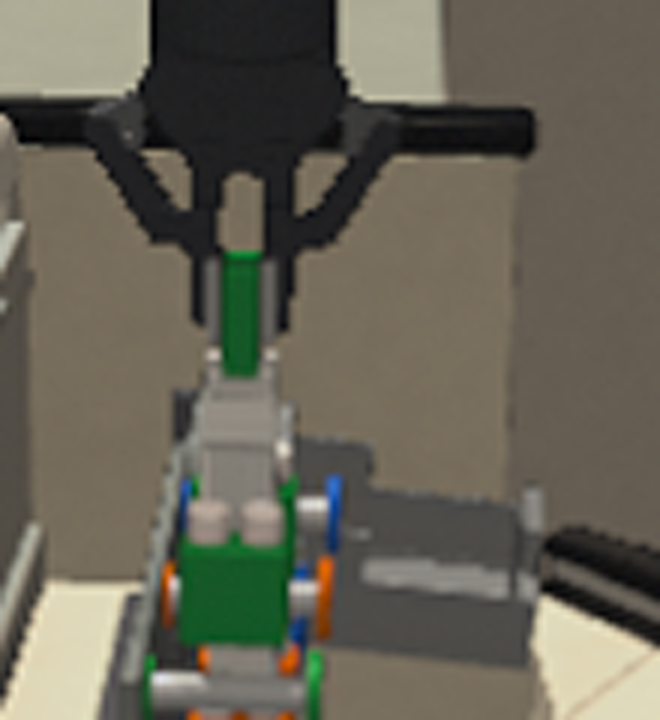

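View pics/t24.png

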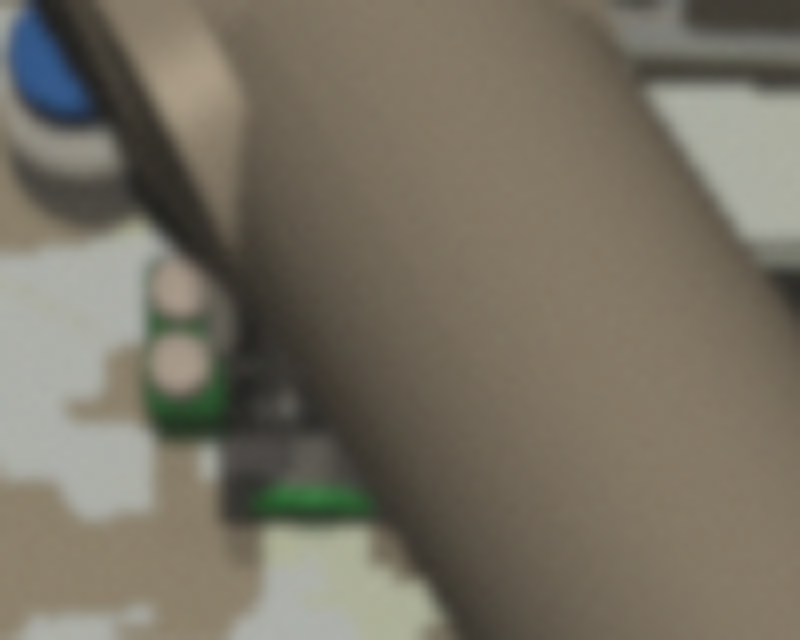

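```bash
python3 - <<'E'
from h import *
import pickle
t,s=pickle.load(open("f2.pkl","rb"))
a=np.array([[180,288],[180,361]])/8+[260,150]; b=np.array([[209,510],[263,510]])/6+[260,130]
P=tri(t,a,s,b);print(P.round(1)); print(atz(t,a,248).round(1))
E
```

```text
[[6.108e+02 1.782e+02 2.480e+02 8.000e-01]
 [5.889e+02 1.782e+02 2.486e+02 1.000e-01]]
[[610.4 178.2 248. ]
 [589.1 178.2 248. ]]
```

Request:
{"op": "arm_command", "data": {"plan": [[-1,[0.2,0.2,1.5],0],[-1,[0.2,0.2,4],0],[-1,[0.2,0.2,6],0],[-1,[0.2,0.2,7.5],0],[-1,[0.2,0.2,8],0],[-1,[0.2,0.2,8],0],[-1,[0.2,0.2,8],0],[-1,[0.2,0.2,8],0]]}}

```text
clock: 33.67
tcp_pos: [604.9, 141.8, 234.8]
ee_rot: [-3.141, 0.036, -0.004]
contact_force: [-1.5, 0.4, -2.0]
width: 14.7
```

```bash
python3 - <<'E'
from h import *
import pickle
t=get("top")
pickle.dump((t,t),open("f2.pkl","wb"))
go()
crop(t,260,170,60,60,10,"t25")
E
```

```text
t 33.72 tcp [604.9 141.7 234.8] yaw -0.023 z-axis [ 0.002  0.001 -1.   ] F [-0.1 -0.1 -1.7] w 14.9 j7 -0.55
```

View pics/t25.png

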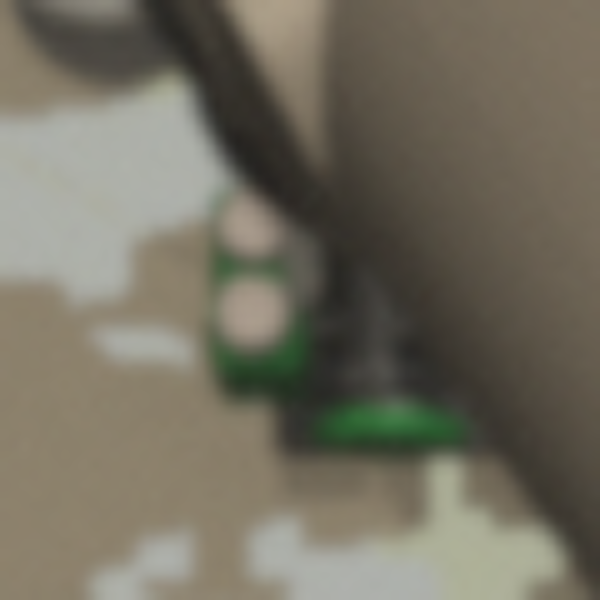

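```bash
python3 - <<'E'
from h import *
import pickle
t,s=pickle.load(open("f2.pkl","rb"))
print(atz(t,np.array([[254,222],[253,312]])/10+[260,170],171).round(1))
E
```

```text
[[613.9 174.9 171. ]
 [591.8 175.2 171. ]]
```

Request:
{"op": "arm_command", "data": {"plan": [[-1,[-0.1,-0.1,0.3],0],[-1,[-0.1,-0.1,1],0],[-1,[-0.1,-0.1,2],0],[-1,[-0.1,-0.1,3],0],[-1,[-0.1,-0.1,4],0],[-1,[-0.1,-0.1,4.7],0],[-1,[-0.1,-0.1,5.1],0],[-1,[-0.1,-0.1,5.5],0],[-1,[-0.1,-0.1,5.8],0],[-1,[-0.1,-0.1,5.8],0]]}}

```text
clock: 34.55
tcp_pos: [603.9, 143.5, 182.5]
ee_rot: [3.141, -0.036, 0.006]
contact_force: [-18.0, -7.6, 48.8]
width: 15.2
```

Request:
{"op": "arm_command", "data": {"plan": [[-1,[0,0,-0.4],0],[-1,[0,0,-0.6],0],[-0.5,[0,0,-0.6],0],[0.3,[0,0,-0.6],0],[0.3,[0,0,-0.6],0],[0.3,[0,0,-0.6],0],[0.3,[0,0,-1],0],[0.3,[0,0,-3],0],[0.3,[0,0,-6],0],[0.3,[0,0,-9],0],[0.3,[0,0,-12],0],[0.3,[-2,1,-12],0],[0.3,[-5,3,-12],0],[0.3,[-8,5,-12],0],[0.3,[-11,8,-12],0],[0.3,[-12,12,-12],0],[0.3,[-12.5,16,-12],0],[0.3,[-12.5,20,-12],0],[0.3,[-12.5,24,-12],0],[0.3,[-12.5,28,-12],0]]}}

```text
clock: 36.22
tcp_pos: [471.2, -136.5, 295.9]
ee_rot: [3.141, -0.036, 0.002]
contact_force: [0.6, 0.3, -0.4]
width: 55.1
```

Request:
{"op": "arm_command", "data": {"plan": [[0.3,[0,4,0],0],[0.3,[0,4,0],0],[0.3,[0,4,0],0],[0.3,[0,4,0],0]]}}

```text
clock: 36.55
tcp_pos: [470.9, -174.1, 295.3]
ee_rot: [-3.141, 0.036, 0.0]
contact_force: [-0.6, 0.8, 0.2]
width: 55.6
```

```bash
python3 - <<'E'
from h import *
import pickle
s=get("side");t=get("top")
pickle.dump((t,s),open("f3.pkl","wb"))
go()
crop(s,260,170,130,110,6,"s26");crop(t,270,160,200,150,4,"t26");crop(t,285,250,90,45,8,"t26b")
E
```

```text
t 36.65 tcp [ 471.1 -173.   295.4] yaw -0.021 z-axis [ 0.  0. -1.] F [ 0.2  0.6 -0.1] w 55.4 j7 0.15
```

View pics/s26.png

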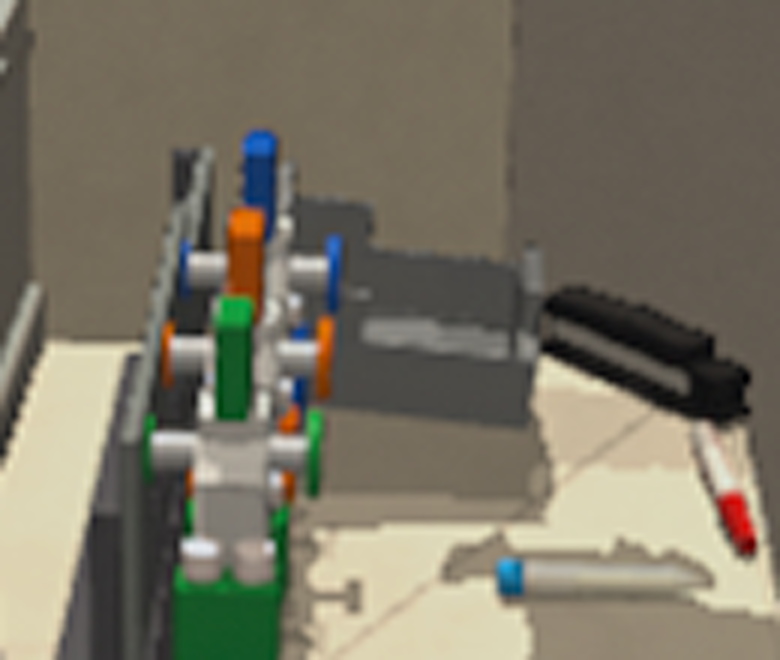

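View pics/t26.png

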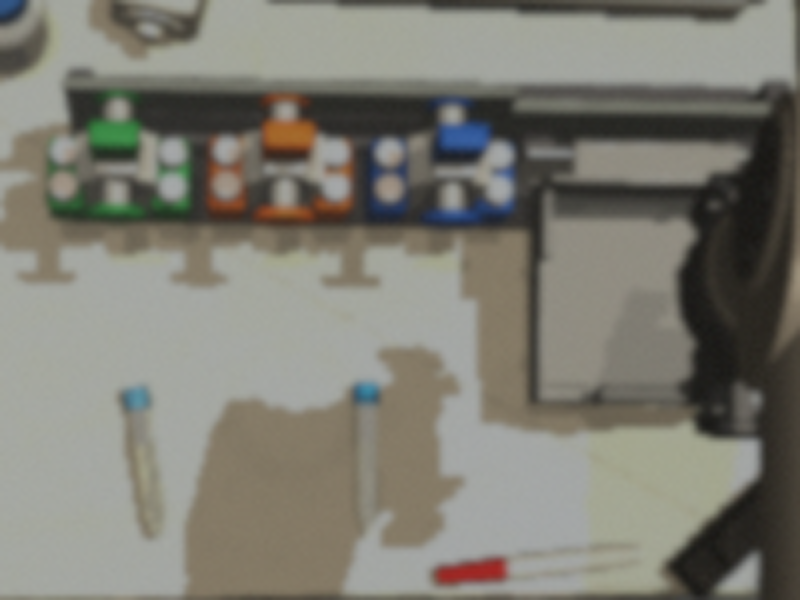

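View pics/t26b.png

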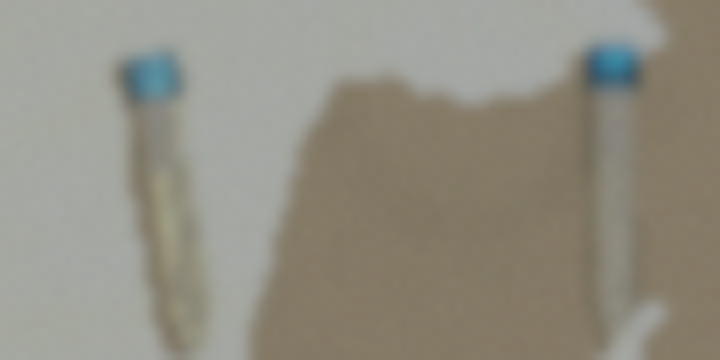

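```bash
python3 - <<'E'
from h import *
import pickle
t,s=pickle.load(open("f3.pkl","rb"))
q=lambda a:np.array(a)/8+[285,250]
P=atz(t,q([[150,58],[188,350],[612,50],[616,345]]),9)[:,:2];print(P.round(1))
for a,b in ((0,1),(2,3)):
    v=P[a]-P[b]; print((P[a]+P[b])/2, np.linalg.norm(v), "ang",np.arctan2(v[1],v[0]))
# mid-width points
print(atz(t,q([[165,190],[172,250],[614,150],[614,220]]),9).round(1))
f=lambda a:np.array(a)/4+[270,160]
carrier(t,f([[391,151],[389,188],[498,154],[497,187]]),119,"blue")
carrier(t,f([[226,151],[226,187],[335,152],[336,188]]),119,"orange")
carrier(t,f([[64,151],[63,187],[172,151],[173,187]]),119,"green")
# side projections to compare tubes
go((430,129.5,150,-1.478),(437,-17,150,-1.57))
E
```

```text
[[475.3 133.7]
 [378.9 121.8]
 [476.6 -19.4]
 [379.2 -18.6]]
[427.07108401 127.7736554 ] 97.10278399475229 ang 0.1227771385422764
[427.89449498 -18.98821543] 97.45660321126202 ang -0.007770674024425745
[[431.5 129.    9. ]
 [411.7 126.9   9. ]
 [443.4 -19.3   9. ]
 [420.2 -18.8   9. ]]
blue centre [598.2 -61.2] yaw -0.017 legdist 67.2 capdist 23.6 21.1
orange centre [599.2  40.6] yaw -0.016 legdist 68.4 capdist 22.9 22.9
green centre [600.2 142.1] yaw -0.006 legdist 67.9 capdist 22.9 22.9
t 36.65 tcp [ 471.1 -173.   295.4] yaw -0.021 z-axis [ 0.  0. -1.] F [ 0.2  0.6 -0.1] w 55.4 j7 0.15
[np.float64(-4.74), np.float64(-30.15), np.float64(14.55)] 83.5
[np.float64(-3.73), np.float64(-15.52), np.float64(14.55)] 88.8
```

Request:
{"op": "arm_command", "data": {"plan": [[0,[-0.5,-2,2],10],[0,[-1,-4,4],20],[0,[-1.5,-6,6],30],[0,[-2,-8,8],40],[0,[-2.5,-10,10],50],[0,[-3,-12,12],60],[0,[-3.7,-14,14],70],[0,[-3.7,-15.3,16],80],[0,[-3.7,-15.3,17],89],[0,[-3.7,-15.3,17],89],[0,[-3.7,-15.3,17],89],[0,[-3.7,-15.3,17],89],[0,[-3.7,-15.3,17],89],[0,[-3.7,-15.3,17],89],[0,[-3.7,-15.3,17],89],[0,[-3.7,-15.3,17],89]], "squeeze": 25}}

```text
clock: 37.98
tcp_pos: [437.4, -20.1, 125.4]
ee_rot: [-2.219, 2.224, -0.0]
contact_force: [0.4, -0.5, -0.6]
width: 42.7
```

```bash
python3 - <<'E'
from h import *
get("side");get("side")
go((437,-19,3,-1.577))
s=get("side");crop(s,310,190,100,110,6,"s27")
E
```

```text
t 38.08 tcp [437.4 -20.6 125.4] yaw -1.575 z-axis [ 0.  0. -1.] F [ 0.6  0.3 -0.5] w 42.8 j7 -1.76
[np.float64(-0.16), np.float64(0.04), np.float64(12.24)] 0.1
```

View pics/s27.png

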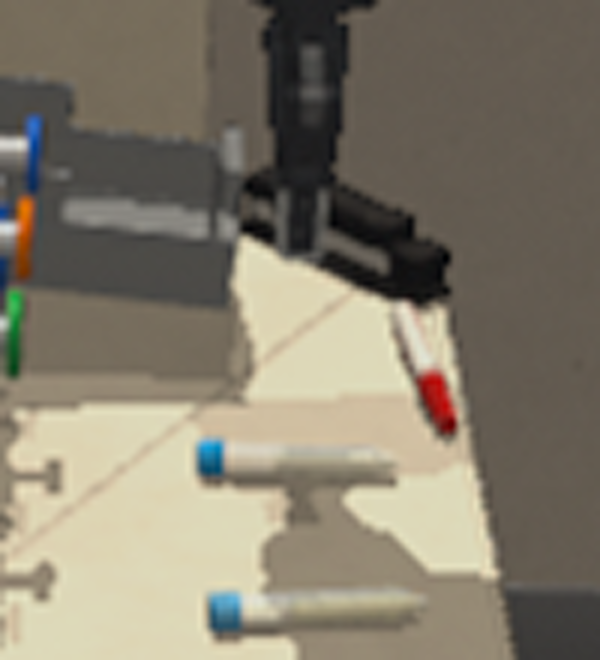

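Request:
{"op": "arm_command", "data": {"plan": [[0,[-0.1,0,2.5],0],[0,[-0.1,0,5],0],[0,[-0.1,0,8],0],[0,[-0.1,0,9.5],0],[0,[-0.1,0,10],0],[0,[-0.1,0,10],0],[0,[-0.1,0,10],0]]}}

```text
clock: 38.72
tcp_pos: [437.8, -19.9, 25.8]
ee_rot: [-2.215, 2.227, -0.0]
contact_force: [-0.0, -0.8, 0.0]
width: 42.5
```

```bash
python3 - <<'E'
from h import *
get("side")
go((437,-19,4,-1.577))
s=get("side");crop(s,310,190,100,110,6,"s28")
E
```

```text
t 38.77 tcp [438.2 -19.9  26.2] yaw -1.577 z-axis [ 0.002  0.    -1.   ] F [ 0.2 -0.4  1.3] w 42.6 j7 -1.84
[np.float64(-0.09), np.float64(0.12), np.float64(2.22)] 0.0
```

View pics/s28.png

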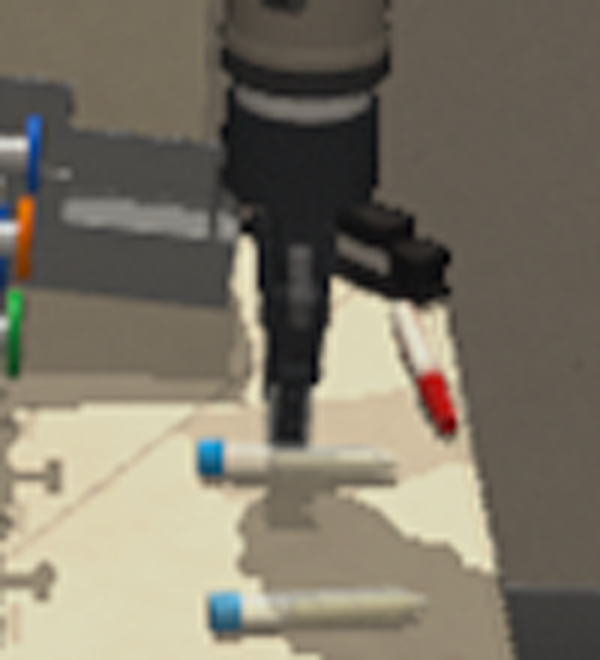

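```bash
python3 - <<'E'
from h import *
s=get("side")
print(((proj(s,[[438,3,33],[438,-43,33],[438,-20,9],[438,-20,18]])-[310,190])*6).round())
E
```

```text
[[284. 432.]
 [280. 390.]
 [280. 454.]
 [281. 438.]]
```

Request:
{"op": "arm_command", "data": {"plan": [[0,[-0.1,0,1],0],[0,[-0.1,0,2.2],0],[0,[-0.1,0,2.2],0],[0,[-0.1,0,2.2],0]]}}

```text
clock: 39.2
tcp_pos: [437.0, -18.9, 3.0]
ee_rot: [2.215, -2.227, -0.001]
contact_force: [0.4, -0.5, 0.4]
width: 42.8
```

Request:
{"op": "arm_command", "data": {"plan": [[-0.3,[0,0,0],0],[-0.5,[0,0,0],0],[-1,[0,0,0],0],[-1,[0,0,0],0],[-1,[0,0,0],0],[-1,[0,0,0],0],[-1,[0,0,0],0],[-1,[0,0,0],0],[-1,[0,0,0],0]], "squeeze": 25}}

```text
clock: 39.95
tcp_pos: [437.8, -18.9, 3.8]
ee_rot: [-2.214, 2.228, -0.001]
contact_force: [-0.1, 0.5, 5.7]
width: 16.9
```

```bash
python3 - <<'E'
from h import *
go((437,-19,4,-1.577))
s=get("side");crop(s,310,190,100,110,6,"s29")
E
```

```text
t 39.95 tcp [437.8 -18.9   3.8] yaw -1.577 z-axis [ 0.001 -0.    -1.   ] F [-0.1  0.5  5.7] w 16.9 j7 -1.86
[np.float64(0.01), np.float64(0.08), np.float64(-0.02)] 0.0
```

View pics/s29.png

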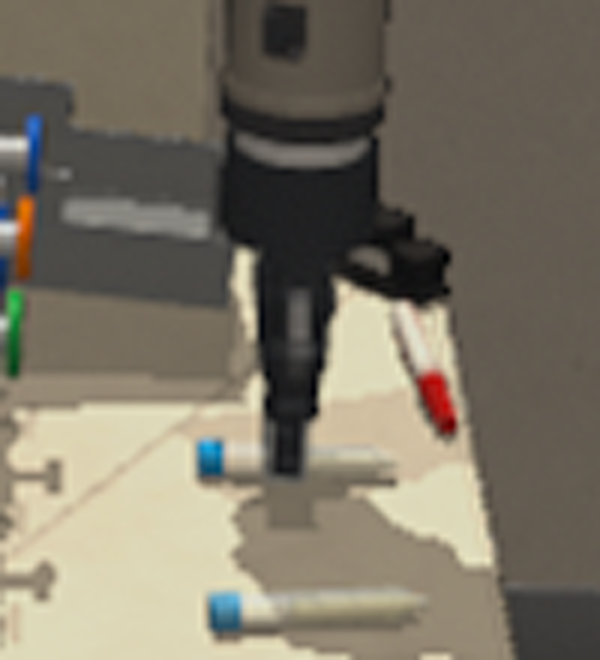

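Request:
{"op": "arm_command", "data": {"plan": [[-1,[0,0,-1],0],[-1,[0,0,-3],0],[-1,[0,0,-6],0],[-1,[0,0,-9],0],[-1,[0,0,-12],0],[-1,[0,0,-15],0],[-1,[0,0,-18],0],[-1,[0,0,-20],0],[-1,[0,0,-20],0],[-1,[0,0,-20],0]]}}

```text
clock: 40.83
tcp_pos: [437.8, -19.0, 204.7]
ee_rot: [-2.213, 2.227, -0.004]
contact_force: [0.3, 0.1, -0.6]
width: 16.7
```

```bash
python3 - <<'E'
from h import *
go((545,-172,205,-1.593),(545,-172,80,-1.593))
s=get("side");crop(s,310,130,100,110,6,"s30")
E
```

```text
t 40.83 tcp [437.8 -19.  204.7] yaw -1.577 z-axis [ 0.003 -0.    -1.   ] F [ 0.3  0.1 -0.6] w 16.7 j7 -1.72
[np.float64(15.24), np.float64(-10.81), np.float64(0.01)] 0.9
[np.float64(15.24), np.float64(-10.77), np.float64(12.51)] 0.9
```

View pics/s30.png

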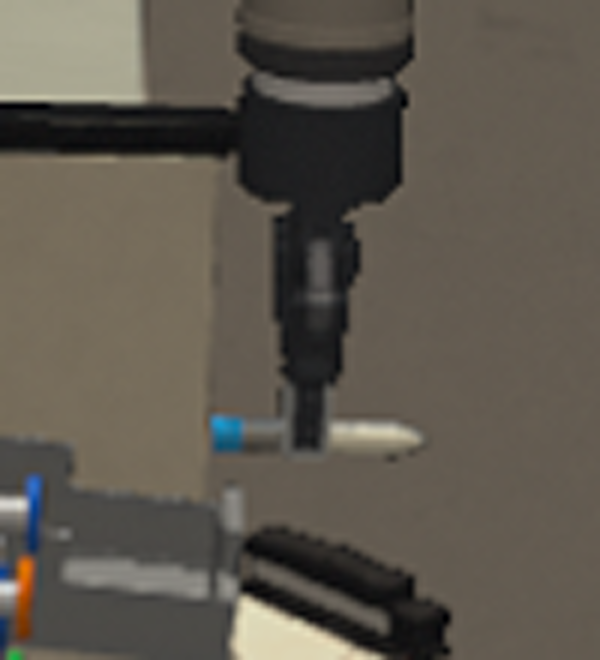

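Request:
{"op": "arm_command", "data": {"plan": [[-1,[2,-0.5,0],0],[-1,[5,-1.5,0],0],[-1,[8,-3,0],0.9],[-1,[11,-5,0],0.9],[-1,[13.5,-7.5,0],0.9],[-1,[15,-10,0],0.9],[-1,[15.2,-10.6,0],0.9],[-1,[15.2,-10.6,0],0.9],[-1,[15.2,-10.6,0],0.9],[-1,[15.2,-10.6,0],0.9],[-1,[15.2,-10.6,3],0.9],[-1,[15.2,-10.6,6],0.9],[-1,[15.2,-10.6,7],0.9],[-1,[15.2,-10.6,7],0.9],[-1,[15.2,-10.6,7],0.9]]}}

```text
clock: 42.13
tcp_pos: [542.1, -171.0, 133.7]
ee_rot: [2.198, -2.244, -0.001]
contact_force: [-0.5, 0.5, 0.5]
width: 16.8
```

```bash
python3 - <<'E'
from h import *
get("side");go((543,-172,80,-1.593))
s=get("side");crop(s,270,150,100,110,6,"s31");t=get("top");crop(t,380,160,100,100,6,"t31")
E
```

```text
t 42.18 tcp [ 543.  -171.3  134.6] yaw -1.592 z-axis [ 0.001 -0.    -1.   ] F [-0.5 -0.2  0.6] w 17.0 j7 -1.46
[np.float64(0.07), np.float64(0.01), np.float64(5.46)] 0.1
```

View pics/s31.png

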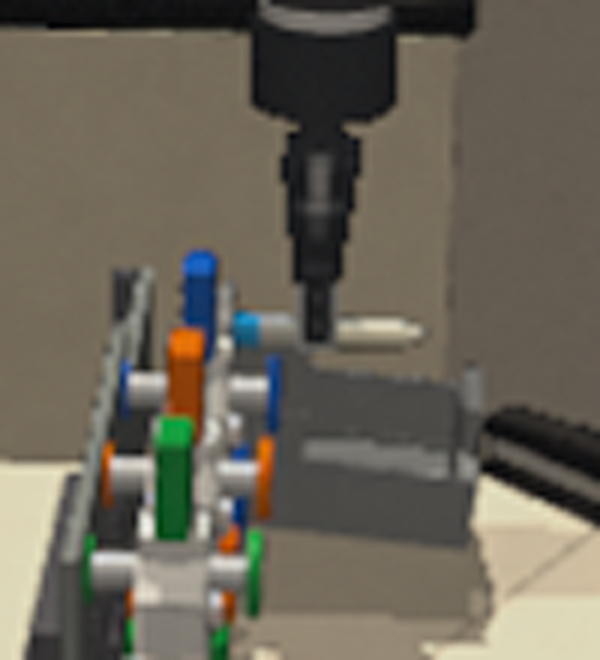

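View pics/t31.png

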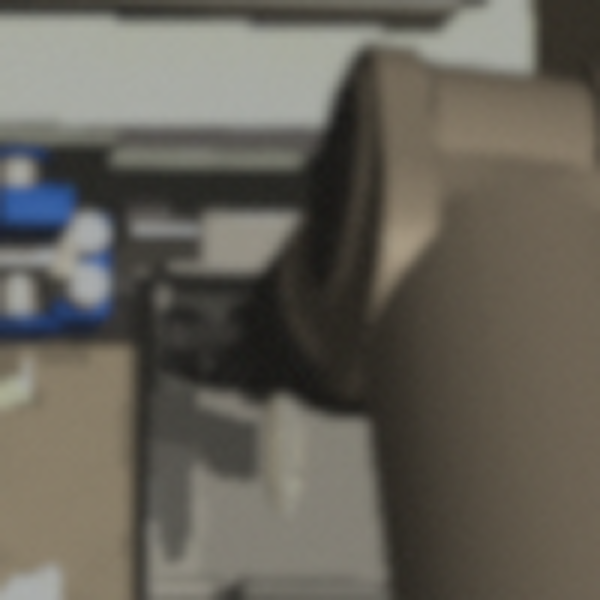

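Request:
{"op": "arm_command", "data": {"plan": [[-1,[0,0.4,0],0],[-1,[0,0.8,0.5],0],[-1,[0,0.8,2],0],[-1,[0,0.8,4],0],[-1,[0,0.8,5],0],[-1,[0,0.8,5.6],0],[-1,[0,0.8,5.6],0],[-1,[0,0.8,5.6],0]]}}

```text
clock: 42.95
tcp_pos: [534.6, -171.4, 77.5]
ee_rot: [2.197, -2.245, -0.0]
contact_force: [0.6, 0.9, -0.6]
width: 16.8
```

```bash
python3 - <<'E'
from h import *
get("side");go()
s=get("side");crop(s,270,150,100,110,6,"s32")
E
```

```text
t 43.0 tcp [ 535.  -171.5   77.9] yaw -1.592 z-axis [ 0.001 -0.    -1.   ] F [ 0.   0.3 -0.5] w 16.7 j7 -1.47
```

View pics/s32.png

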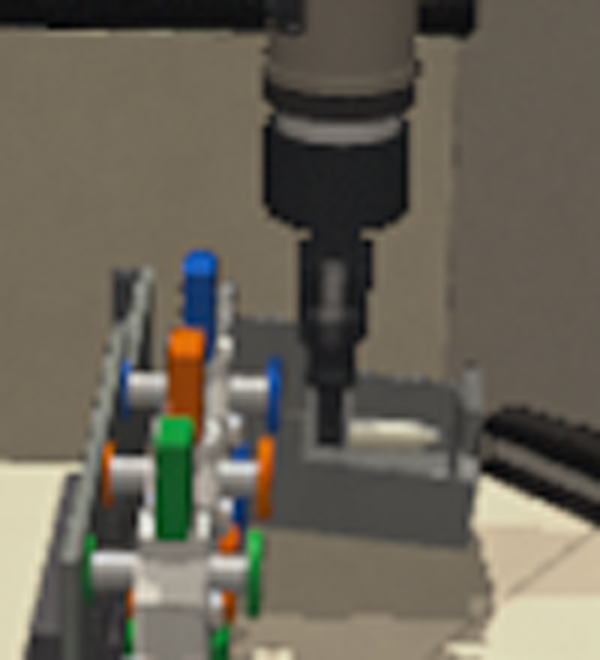

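Request:
{"op": "arm_command", "data": {"plan": [[-1,[0,0,0.4],0],[-1,[0,0,0.8],0],[-1,[0,0,0.8],0],[-0.5,[0,0,0.8],0],[-0.35,[0,0,0.8],0],[-0.35,[0,0,0.8],0],[-0.35,[0,0,0.8],0],[-0.35,[0,0,0.8],0],[-0.35,[0,0,0],0],[-0.35,[0,0,-3],0],[-0.35,[0,0,-6],0],[-0.35,[0,0,-9],0],[-0.35,[0,0,-12.5],0],[-0.35,[0,0,-12.5],0]]}}

```text
clock: 44.22
tcp_pos: [538.4, -172.2, 209.9]
ee_rot: [-2.193, 2.241, -0.016]
contact_force: [1.4, -0.0, 0.4]
width: 27.8
```

```bash
python3 - <<'E'
from h import *
get("side");go((437,123,120,-1.46))
s=get("side");crop(s,270,150,100,110,6,"s33");t=get("top");cv2.imwrite("pics/t33.png",t["img"])
E
```

```text
t 44.27 tcp [ 537.1 -171.9  206.9] yaw -1.593 z-axis [ 0.008 -0.002 -1.   ] F [ 0.2 -1.1 -0.2] w 27.4 j7 -1.44
[np.float64(-29.29), np.float64(10.72), np.float64(8.55)] -7.6
```

View pics/s33.png

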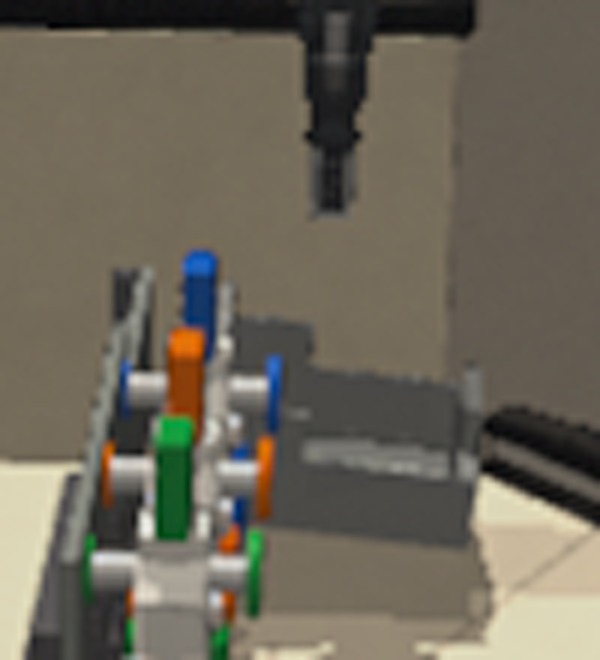

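View pics/t33.png

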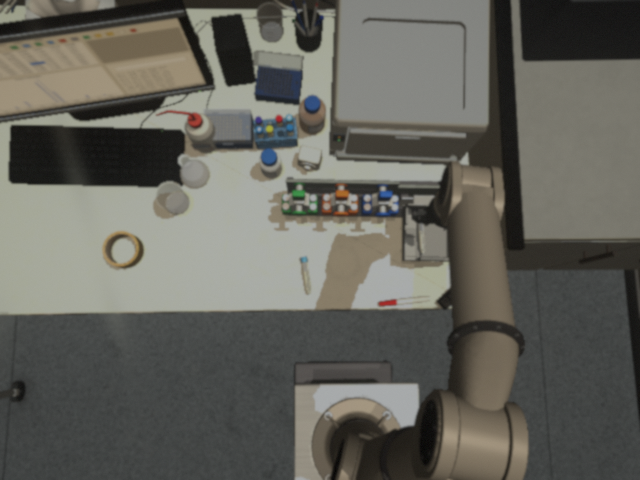

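Request:
{"op": "arm_command", "data": {"plan": [[-0.3,[-1.5,2.5,0],-1],[-0.2,[-4,5.5,0],-2],[-0.1,[-7,8,0],-3],[0,[-10.5,9.5,0],-4],[0,[-14,10.3,0],-5],[0,[-18,10.6,0],-6],[0,[-22,10.7,0],-7.6],[0,[-26,10.7,1],-7.6],[0,[-29,10.7,3],-7.6],[0,[-29.9,10.7,5],-7.6],[0,[-29.9,10.7,7],-7.6],[0,[-29.9,10.7,8.5],-7.6],[0,[-29.9,10.7,8.5],-7.6],[0,[-29.9,10.7,8.5],-7.6],[0,[-29.9,10.7,8.5],-7.6]]}}

```text
clock: 45.62
tcp_pos: [433.9, 129.8, 117.5]
ee_rot: [2.341, -2.095, -0.001]
contact_force: [0.2, -0.5, 0.7]
width: 42.8
```

```bash
python3 - <<'E'
from h import *
get("side");get("side");go((437,129.3,26,-1.461),(437,129.3,4,-1.461))
E
```

```text
t 45.72 tcp [434.5 129.9 118.1] yaw -1.46 z-axis [ 0.001  0.    -1.   ] F [-0.3  0.5  0.2] w 42.4 j7 -2.04
[np.float64(0.09), np.float64(-0.23), np.float64(9.21)] 0.0
[np.float64(0.09), np.float64(-0.22), np.float64(11.41)] 0.0
```

Request:
{"op": "arm_command", "data": {"plan": [[0,[0.05,-0.2,2.5],0],[0,[0.05,-0.2,5],0],[0,[0.05,-0.2,8],0],[0,[0.05,-0.2,9],0],[0,[0.05,-0.2,9.2],0],[0,[0.05,-0.2,9.2],0],[0,[0.05,-0.2,9.2],0]]}}

```text
clock: 46.3
tcp_pos: [437.0, 130.0, 26.6]
ee_rot: [-2.34, 2.094, -0.002]
contact_force: [0.5, -0.8, 0.9]
width: 42.6
```

```bash
python3 - <<'E'
from h import *
get("side");go((437,129.3,4,-1.461))
s=get("side");crop(s,310,210,100,110,6,"s34")
E
```

```text
t 46.35 tcp [437.1 130.   26.7] yaw -1.46 z-axis [ 0.002  0.001 -1.   ] F [-0.6 -0.6  0.3] w 42.9 j7 -2.15
[np.float64(0.07), np.float64(0.03), np.float64(2.27)] 0.1
```

View pics/s34.png

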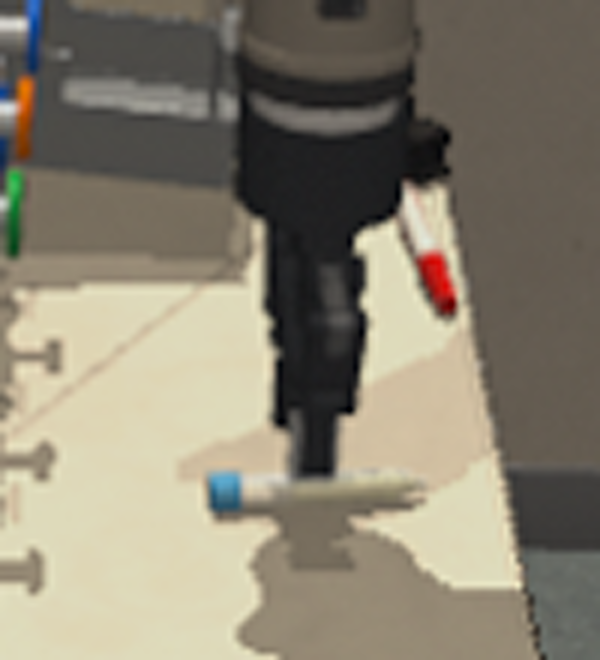

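Request:
{"op": "arm_command", "data": {"plan": [[0,[0,0,1],0],[0,[0,0,2.2],0],[0,[0,0,2.2],0],[0,[0,0,2.2],0],[-0.3,[0,0,2.2],0],[-0.5,[0,0,2.2],0],[-1,[0,0,2.2],0],[-1,[0,0,2.2],0],[-1,[0,0,2.2],0],[-1,[0,0,2.2],0],[-1,[0,0,2.2],0],[-1,[0,0,2.2],0],[-1,[0,0,2.2],0]], "squeeze": 25}}

```text
clock: 47.48
tcp_pos: [436.4, 129.7, 3.8]
ee_rot: [-2.341, 2.094, -0.001]
contact_force: [-0.8, 0.7, 6.1]
width: 17.2
```

Request:
{"op": "arm_command", "data": {"plan": [[-1,[0,0,-1],0],[-1,[0,0,-3],0],[-1,[0,0,-6],0],[-1,[0,0,-9],0],[-1,[0,0,-12],0],[-1,[0,0,-15],0],[-1,[0,0,-18],0],[-1,[0,0,-20],0],[-1,[0,0,-20],0],[-1,[0,0,-20],0]]}}

```text
clock: 48.32
tcp_pos: [436.5, 129.7, 204.7]
ee_rot: [-2.339, 2.093, -0.003]
contact_force: [0.1, -0.7, 0.0]
width: 17.0
```

```bash
python3 - <<'E'
from h import *
go((538,-206,205,-1.593))
s=get("side");crop(s,310,130,100,110,6,"s35")
E
```

```text
t 48.32 tcp [436.5 129.7 204.7] yaw -1.46 z-axis [ 0.003  0.001 -1.   ] F [ 0.1 -0.7  0. ] w 17.0 j7 -1.97
[np.float64(34.48), np.float64(-6.38), np.float64(-0.02)] 7.6
```

View pics/s35.png

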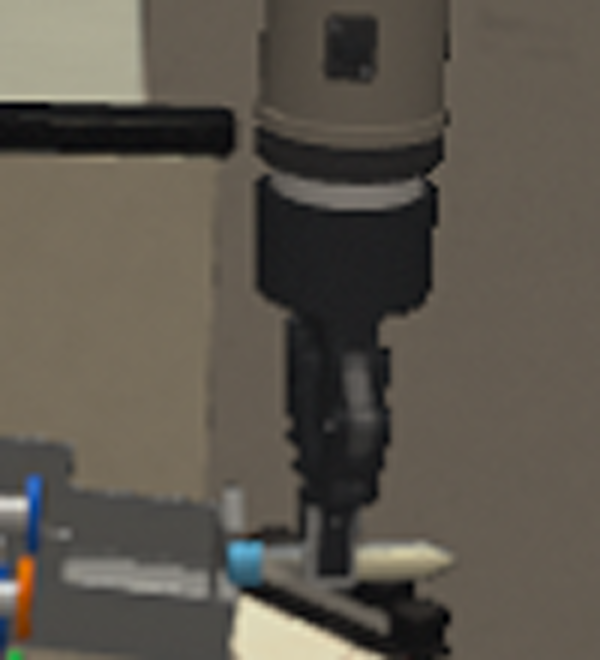

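```bash
python3 - <<'E'
from h import *
t=get("top");crop(t,390,170,90,100,6,"t36")
q=lambda a:np.array(a)/6+[390,170]
E
```

```text
(no output)
```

View pics/t36.png

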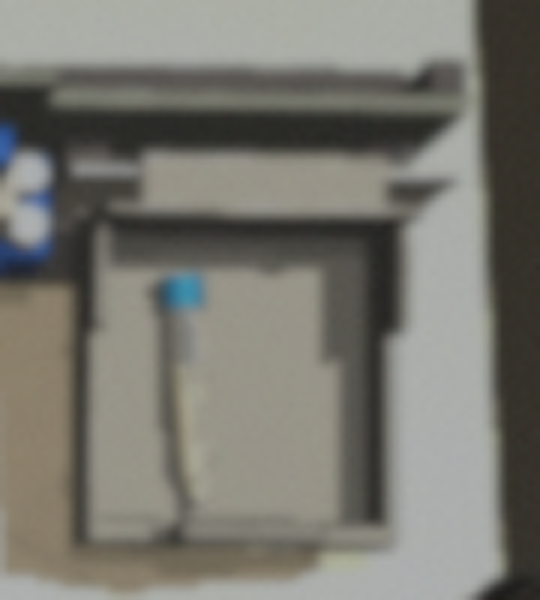

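Request:
{"op": "arm_command", "data": {"plan": [[-1,[2,0,0],1],[-1,[5,0,0],2],[-1,[8.5,0,0],3],[-1,[12,0,0],4],[-1,[15.5,0,0],5],[-1,[19,-0.5,0],6],[-1,[22.5,-1.5,0],7.6],[-1,[26,-2.8,0],7.6],[-1,[29.5,-4.2,0],7.6],[-1,[32.5,-5.5,0],7.6],[-1,[34.4,-6.4,0],7.6],[-1,[34.4,-6.4,0],7.6],[-1,[34.4,-6.4,0],7.6],[-1,[34.4,-6.4,0],7.6],[-1,[34.4,-6.4,3],7.6],[-1,[34.4,-6.4,6],7.6],[-1,[34.4,-6.4,7],7.6],[-1,[34.4,-6.4,7],7.6]]}}

```text
clock: 49.92
tcp_pos: [535.1, -203.1, 130.5]
ee_rot: [2.198, -2.241, -0.01]
contact_force: [0.1, 0.1, 0.5]
width: 16.9
```

```bash
python3 - <<'E'
from h import *
get("side");go((536,-206,80,-1.593))
s=get("side");crop(s,270,150,100,110,6,"s37")
E
```

```text
t 49.97 tcp [ 536.6 -203.8  132.5] yaw -1.591 z-axis [-0.003  0.001 -1.   ] F [-0.4 -0.3  0.4] w 17.0 j7 -1.4
[np.float64(0.23), np.float64(0.04), np.float64(5.25)] 0.1
```

View pics/s37.png

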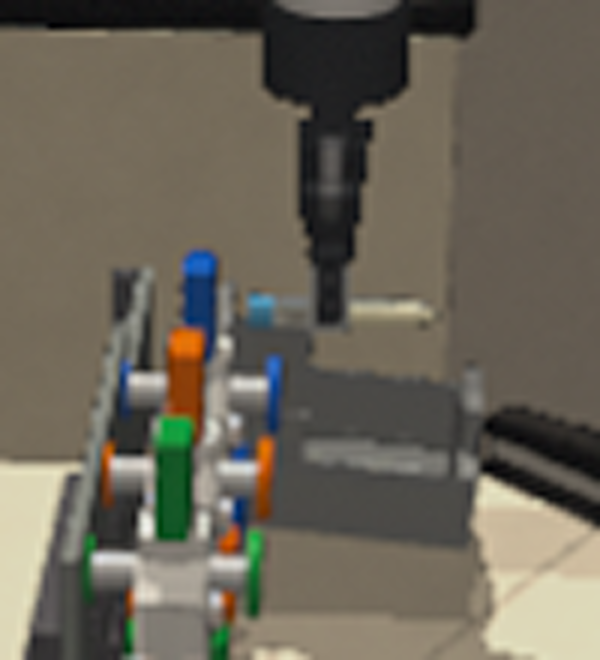

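Request:
{"op": "arm_command", "data": {"plan": [[-1,[0.2,0,1],0],[-1,[0.2,0,3],0],[-1,[0.2,0,4.5],0],[-1,[0.2,0,5.6],0],[-1,[0.2,0,5.8],0],[-1,[0.2,0,5.8],0]]}}

```text
clock: 50.52
tcp_pos: [537.7, -207.2, 75.2]
ee_rot: [2.197, -2.245, -0.001]
contact_force: [-0.5, 0.0, 0.4]
width: 17.0
```

```bash
python3 - <<'E'
from h import *
get("side");go()
s=get("side");crop(s,270,150,100,110,6,"s38")
E
```

```text
t 50.57 tcp [ 538.2 -207.4   75.8] yaw -1.592 z-axis [ 0.001 -0.    -1.   ] F [ 0.6 -0.6  0.4] w 16.8 j7 -1.41
```

View pics/s38.png

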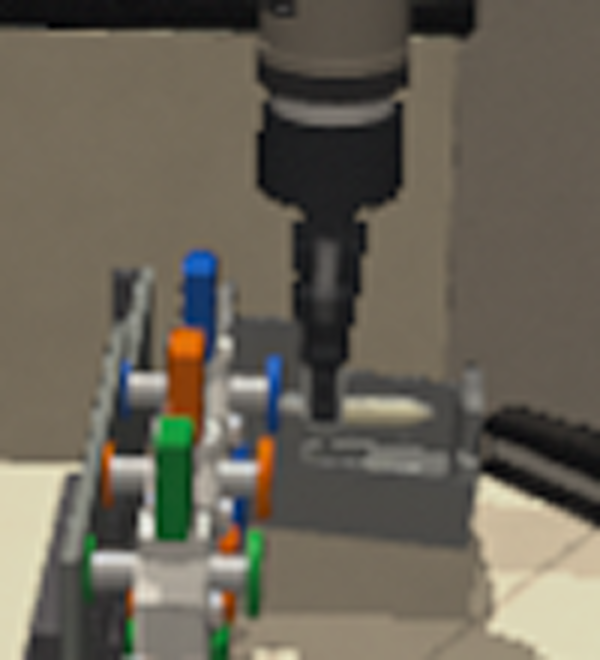

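Request:
{"op": "arm_command", "data": {"plan": [[-1,[0,0,0.3],0],[-1,[0,0,0.5],0],[-1,[0,0,0.5],0],[-0.5,[0,0,0.5],0],[-0.35,[0,0,0.5],0],[-0.35,[0,0,0.5],0],[-0.35,[0,0,0.5],0],[-0.35,[0,0,0.5],0],[-0.35,[0,0,0],0],[-0.35,[0,0,-3],0],[-0.35,[0,0,-6],0],[-0.35,[0,0,-9],0],[-0.35,[0,0,-12.5],0],[-0.35,[0,0.5,-16],0],[-0.35,[-2,2,-18],0],[-0.35,[-5,5,-20],0],[-0.35,[-9,7,-20],0],[-0.35,[-13,7,-20],0]]}}

```text
clock: 52.12
tcp_pos: [468.3, -81.8, 277.1]
ee_rot: [-2.192, 2.25, -0.004]
contact_force: [0.6, 0.4, -0.6]
width: 27.7
```

Request:
{"op": "arm_command", "data": {"plan": [[-0.35,[-4,0,0],0],[-0.35,[-8,0,0],0],[-0.35,[-12,0,0],0],[-0.35,[-16,0,0],0],[-0.35,[-20,0,0],0],[-0.35,[-24,0,0],0],[-0.35,[-27,0,0],0],[-0.35,[-27,0,0],0],[-0.35,[-27,0,0],0],[-0.35,[-27,0,0],0],[-0.35,[-27,0,0],0]]}}

```text
clock: 53.03
tcp_pos: [476.8, 187.4, 275.3]
ee_rot: [2.194, -2.247, 0.001]
contact_force: [-0.4, 0.7, 1.0]
width: 27.6
```

```bash
python3 - <<'E'
from h import *
import pickle
go()
s=get("side","s39f");t=get("top","t39f");pickle.dump((t,s),open("f4.pkl","wb"))
crop(t,310,170,165,100,5,"t39");crop(s,260,170,130,110,6,"s39")
E
```

```text
t 53.03 tcp [476.8 187.4 275.3] yaw -1.595 z-axis [-0.    -0.001 -1.   ] F [-0.4  0.7  1. ] w 27.6 j7 -2.18
```

View pics/t39.png

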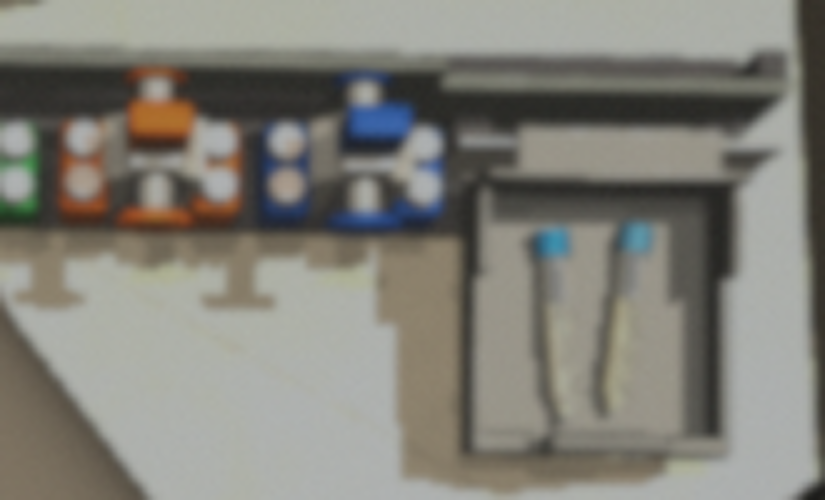

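View pics/s39.png

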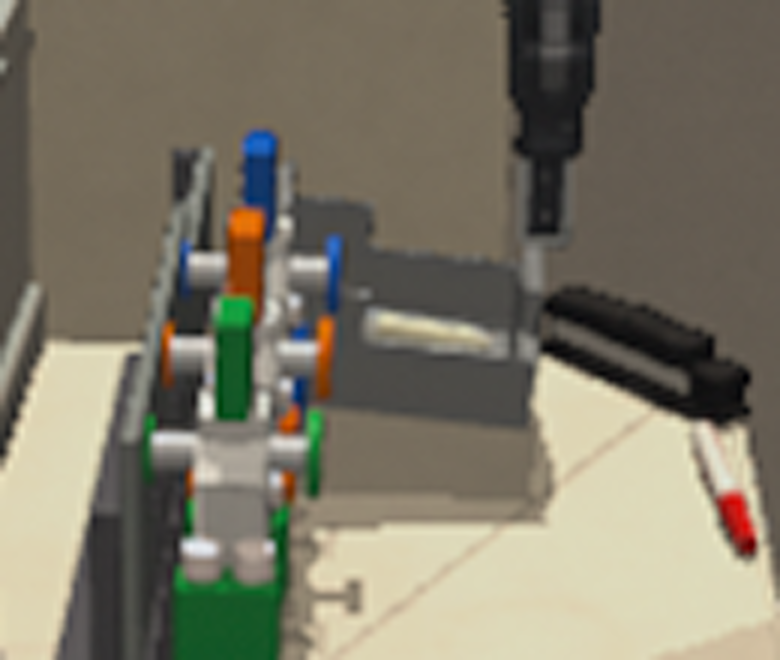

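View pics/t39f.png

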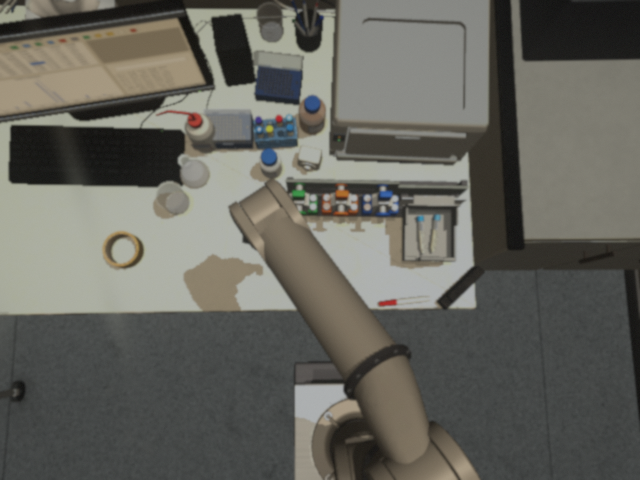

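```bash
python3 - <<'E'
from h import *
import pickle
t,s=pickle.load(open("f4.pkl","rb"))
T=np.array([[380,118],[163,117]])/5+[310,170]; S=np.array([[260,137],[246,215]])/6+[260,170]
print(tri(t,T,s,S).round(1))
t3,s3=pickle.load(open("f3.pkl","rb"))
print(tri(t3,np.array([[114,132]])/4+[270,160],s3,np.array([[235,303]])/6+[260,170]).round(1))
t0,s0=pickle.load(open("f0.pkl","rb"))
d=t0["img"].astype(int)-t["img"].astype(int)
print("stapler diff",np.abs(d[262:310,435:485]).mean(),"beaker diff",np.abs(d[180:215,150:190]).mean())
crop(s,275,195,60,75,10,"s40")
E
```

```text
[[ 5.979e+02 -6.140e+01  2.177e+02  3.000e-01]
 [ 6.000e+02  3.980e+01  2.176e+02  1.400e+00]]
[[601.2 142.5 218.2   0.9]]
stapler diff 2.970138888888889 beaker diff 2.830238095238095
```

View pics/s40.png

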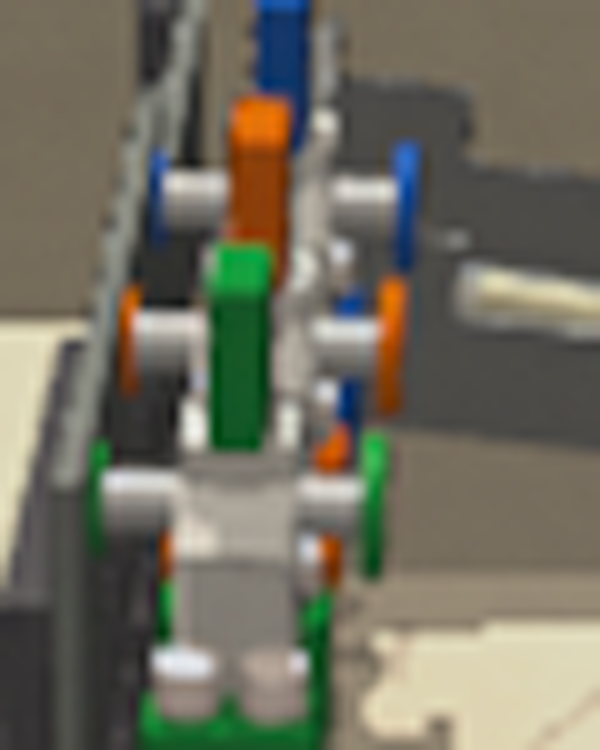

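```bash
python3 - <<'E'
from h import *
print(job.job_done()); print(monitor.read_state()["clock"])
E
```

```text
the job is handed in; nothing more can be done
None
the job is handed in; nothing more can be done
```

I hung the empty bin on the rail first. Then I pushed the orange, blue and green carriers onto their own pins, and laid the two tubes present in the bin with a 25 N grip. I handed the job in at about 53 s, with the arm clear of everything.

What the last checks showed:
- **Bin:** in the top picture the lip sits on the rail, about 2 mm off its middle. The bin sags forward a few degrees, as expected.
- **Carriers:** each was pushed to a hard stop of about 50 N. Their tab tops measure 217.7, 217.6 and 218.2 mm, against 218 mm when fully home. Each is within about 1 mm of its pin sideways.
- **Tubes:** both lie inside the bin. I saw no third tube in the first pictures.
- **Stapler and beaker:** their areas of the top picture hardly changed from start to finish.

- **Not confirmed:** the latches cannot be seen in either camera, so I judge them shut only from the seating height and the hard stop.
- **Camera mismatch:** the side and top cameras disagreed by 2 to 5 mm on x for the bin and the green carrier during grasping. This did not affect the final positions.
- **Knocked carrier:** the orange carrier was knocked about 25 mm sideways early on, and I measured it again before grasping.

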